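Put the loaf away on its board under the bread stand and lock the latch

TASK

First swing the latch arm on the bread stand clear of the bay's mouth. Then lay the short half-loaf lengthways in the middle of the small bread board, slide the board, far end first and handle left sticking out, under the stand's shelf until it is fully home against the back stop with the loaf still lying on it, and turn the latch back to its locked mark, square across the mouth. Leave the corked jar, the glass tumbler and the bowl of olives where they are.

Things in the scene. Friction and masses are not known exactly. Their poses are not given: they have to be found in the camera images.
- stand: Fixed wooden bread stand, yaw varies: a bay between two open 14 mm side walls (rail, posts), under a slatted shelf. Origin: on the table, midway between the walls, in the plane of the mouth; +x points into the bay. Bay 128 mm wide; back stop (40 mm high) at x = 142 mm. Shelf: underside 92 mm, top 108 mm high, x 0 to 165, y -85 to 85 mm. The latch stands in front of the +y wall.
- home (a point): Point on the table inside the bay, 62 mm behind the mouth, where the board's origin lies when the board touches the back stop.
- post (a point): Foot of the latch's upright pivot pin on the table, at (-34, 88) mm in the stand's frame. Pin and collar (44 mm across) are at most 46 mm tall. They stand on a 5 mm steel foot plate (stand's x -66 to 0, y 70 to 136 mm) with a brass stud: at the locked mark the collar's small tail (on the far side from the arm) points at the stud.
- latch (a joint): Angle (rad) of the captive steel lock collar about its vertical pin, anticlockwise from above, range -0.6 to 1.85. 0: its arm points straight out of the bay (stand's -x), beside the board's way; 1.57: locked mark, arm square across the mouth (stand's -y) in front of the board. Arm: 8 to 24 mm above the table, 66 mm long from the axis. It stays where it is left; about 2 N at the knob turns it.
- latch_knob (a point): Top centre of the upright round steel knob on the end of the latch arm, 16 mm in diameter, 58 mm from the pin's axis, top 84 mm above the table; its bare upper part down to 35 mm above the table can be gripped from above.
- board: Loose small pale wooden bread board lying on the table, 16 mm thick, 0.45 kg: a rectangle 160 mm (x) by 116 mm (y), with a flat handle 30 mm wide along its -x direction, from x = -80 to -165 mm. Origin: centre of the rectangle's underside. The +x end goes into the bay first; when home, 18 mm of the rectangle and the whole handle stand out of the mouth.
- loaf: Loose short half-loaf of crusty bread, rigid, 130 mm long (x), 48 mm wide and high, about 0.14 kg. Origin: centre of its underside. It starts on the table beyond the board; the two long loaves on the big board are not meant.
- jar: Amber jar with a cork lid, 62 mm across, 105 mm high, to be left alone. Origin: centre of its underside. It and the loaf may have changed places.
- tumbler: Glass tumbler, 68 mm across, 90 mm high, to be left alone. Origin: centre of its underside.
- olives: Small white bowl of olives, 76 mm across, 32 mm high, on the rear of the stand's shelf, to be left alone. Origin: centre of its underside.
Not all that is in view belongs to the job. Leave any red or turquoise look-alike of the loaf alone.

How it is judged:
By the outcome, as a careful person would: the job done as asked, in the order asked, and still so for the second after the job is handed in, with the robot touching nothing.
It also fails if it takes over 72 s, if anything falls off the work surface, if the arm or the gripper's body presses on something with over 40 N, if the wrist force passes 120 N, or if a joint passes its speed limit or range.

ROBOT

A 7-joint arm with a two-finger parallel gripper is mounted at the origin on the work surface. World frame = base frame: x ahead of the robot, y to its left, z up, the work surface at z = 0. Lengths are in m, angles in rad, forces in N, time in s.
With the tool pointing down it reaches from about 0.4 to 0.875 m from the base axis. Payload 19.3 kg.
Tool frame: the origin (TCP) lies at the very end of the fingers, on their centre line; the grasp point (between the pads) lies 19 mm behind it; z points along the fingers, y is the line along which they close (so a half turn about z gives the same grasp; the last joint's range is limited). The gripper opens to 85 mm and grips with 20 to 120 N. Pads are 22 mm wide; open, the fingers measure 114 mm over their backs; the gripper's body (76 mm by 85 mm) begins 54 mm behind the grasp point. The pads swing forward as they close: fully open they stand 13 mm farther back than shut.
Start: joints at [-1.401, 0.521, -0.036, 1.599, 0.021, 1.021, -0.113], TCP at [0.148, 0.607, 0.231] pointing down, gripper open.
Joint ranges: [-2.91, 2.91], [-0.3, 2.13], [-1.5, 1.42], [0.17, 2.43], [-1.26, 4.41], [0.16, 1.93], [-2.52, 2.52]. Speed limits (rad/s): [1.89, 1.89, 2.39, 2.39, 3.01, 3.01, 3.01].

INTERFACE

Orientations are given as [roll, pitch, yaw] about the fixed x, y, z axes, in that order (R = Rz(yaw) Ry(pitch) Rx(roll)).
In Python, from workcell import observe, grab_frame, job_done gives the robot as it stands.
- The arm moves only by the tool move_arm, never from a script. Its argument "plan" is a list that holds one entry, the list of rows, each a list of 7 numbers: the shift along the tool's x, y, z each as a share of 0.02 m, from -1 to 1, then the turn, a rotation vector about the tool's x, y, z each as a share of 6 degrees, from -1 to 1, then the opening, from -1 (shut) to 1 (fully open). A call has exactly 10 rows; each row shifts and turns the commanded pose from where the row before left it, along the tool's axes as they then stand; what a row does not reach is not made up. A row lasts 1/10 s, in which the tool goes at most 50 mm and 8.59 degrees, less where a joint would pass 70% of its speed; a pose out of reach is approached as far as the arm can. A call with a number of a shift or a turn outside -1 to 1 is refused whole. A call with a gripper value outside its range is refused whole. The fingers move at their own pace and stop on an object; "grip_force" is the grip in N (left out, the last holds). Time passes only in rows, so rows that do not move let the fingers close, or fill a call up. It gives the time, the measured TCP pose, the force, the opening and the grip force at its end, in the units of the state.
- observe(): the state, without advancing time (a new reading comes with each control period).
- grab_frame(name): name is "scene" or "side" or "wrist"; returns a dict with "color" (400x640x3 uint8, red, green, blue), "intrinsics" (3x3 intrinsics, pixels), "position" and "orientation" of the camera in the world; the wrist camera has in their place "tool_from_camera" (4x4, takes a point from camera to tool coordinates, whose origin is the TCP and whose axes are the flange's). Camera axes: x right, y down, z forward; pixel columns grow to the right and rows downward; lengths in m; the calibration is good to about 2 mm. The wrist camera is an equidistant fisheye: a pixel r from the principal point sees the ray r / f radians off the axis. A picture is of the moment at which its call begins: read the wrist's pose just before it. There is no depth.
- job_done(): hands the job in; it is judged then, once.
The state is a dict: "clock": time; "qpos": joint angles; "qd": joint speeds; "joint_efforts": joint torques, N m; "position": TCP position; "tool_rot": TCP orientation; "force": force on the tool from outside, world axes, zero at the start; "moment": the same for the moment, N m; "grip_width": finger opening in m; "finger_force": force on a finger pad.
Only numpy, scipy, OpenCV 4.12 (cv2) and the standard library are available. Lean on these libraries where they do the work, as an engineer would, in place of code of your own. Each camera call takes 0.05 s, during which the arm holds its last target. There are 200 camera calls.

## Working session

There is one attempt and no reset: what is moved stays moved. The work goes in short steps, Python scripts to look and compute and a tool call to move; the robot and the scene stay as the last step left them, time stands still between calls to the robot, and variables do not carry over. Pictures are saved under pics/ and viewed, at most 10 in all, crops included, and the job is handed in when it is done.

Besides the shell and the picture viewer there is one more tool, called after "Request:" as name(argument=value, ...), one argument or row to a line, values as JSON. move_arm: Moves the arm, as the interface text tells. Shift numbers are shares of 0.02 m and turn numbers shares of 6 degrees, none past 1 either way. Its arguments: {"type":"object","properties":{"plan":{"type":"array"},"grip_force":{"type":"number"}},"required":["plan"]}

```bash
ls; mkdir -p pics; cat > h.py <<'E'
import numpy as np,cv2,json
from workcell import observe,grab_frame,job_done
from scipy.spatial.transform import Rotation as R
def rot(o):
    o=np.array(o,float)
    if o.shape==(3,3): return o
    if o.shape==(3,): return R.from_euler('xyz',o).as_matrix()
    return R.from_quat(o).as_matrix()
def snap(name,fn=None):
    s=observe(); f=grab_frame(name)
    if fn: cv2.imwrite(fn,f['color'][:,:,::-1])
    K=np.array(f['intrinsics'])
    if name=='wrist':
        T=np.array(f['tool_from_camera']); Rt=rot(s['tool_rot'])
        Rc=Rt@T[:3,:3]; p=np.array(s['position'])+Rt@T[:3,3]
    else: Rc=rot(f['orientation']); p=np.array(f['position'])
    return dict(img=f['color'],K=K,R=Rc,p=p,fish=name=='wrist')
def ray(c,uv):
    x=(uv[0]-c['K'][0,2])/c['K'][0,0]; y=(uv[1]-c['K'][1,2])/c['K'][1,1]
    if c['fish']:
        r=np.hypot(x,y)+1e-12; d=np.array([x/r*np.sin(r),y/r*np.sin(r),np.cos(r)])
    else: d=np.array([x,y,1.])
    d=c['R']@d; return d/np.linalg.norm(d)
def onz(c,uv,z):
    d=ray(c,uv); return c['p']+d*(z-c['p'][2])/d[2]
def tri(cs,uvs):
    A=np.zeros((3,3));b=np.zeros(3);L=[]
    for c,u in zip(cs,uvs):
        d=ray(c,u);P=np.eye(3)-np.outer(d,d);A+=P;b+=P@c['p'];L.append((P,c['p']))
    x=np.linalg.solve(A,b); return x,[round(1000*np.linalg.norm(P@(x-p)),1) for P,p in L]
def proj(c,X):
    q=c['R'].T@(np.array(X)-c['p'])
    if c['fish']:
        t=np.arctan2(np.hypot(q[0],q[1]),q[2]); n=np.hypot(q[0],q[1]); q=np.array([q[0]/n*t,q[1]/n*t,1])
    else: q=q/q[2]
    return (c['K']@q)[:2]
E
python3 - <<'E'
from h import *
s=observe(); print(s)
a=snap('scene','pics/scene0.png');b=snap('side','pics/side0.png');w=snap('wrist','pics/wrist0.png')
for c in(a,b,w): print(c['p'],c['R'][:,2],c['K'][0,0],c['K'][:2,2])
E
```

```text
pics
{'clock': 0.0, 'qpos': array([-1.40118214,  0.52205293, -0.03631865,  1.6000305 ,  0.02115548,
        1.02114178, -0.11282152]), 'qd': array([ 0.00091179, -0.00057715,  0.00010428, -0.00152862, -0.00055627,
        0.00095453, -0.0009725 ]), 'joint_efforts': array([-9.00177001e-04, -9.27089381e+01,  1.97971657e+00, -3.69939852e+01,
        1.78627350e-02,  7.96258537e-03, -2.97467864e-05]), 'position': array([0.14839519, 0.60674525, 0.23069353]), 'tool_rot': array([-3.14034456e+00,  5.84108005e-05,  2.90171655e+00]), 'force': array([ 0.26586103, -0.32033459,  0.67049159]), 'moment': array([ 0.02859632,  0.01337917, -0.04481223]), 'finger_force': 0.0, 'grip_width': 0.08541561056960142}
[ 1.17593771 -0.33224619  0.65058442] [-0.70707424  0.4114672  -0.57510065] 396.6901645110849 [326.230995  204.3842097]
[ 0.1388464  -0.70731295  1.0462774 ] [ 0.29068031  0.6144491  -0.7334557 ] 452.23114792241165 [322.60077464 202.06955071]
[0.07154676 0.62510429 0.37266967] [ 0.30214322 -0.07381671 -0.95040021] 309.70691628693146 [317.78528964 197.79516284]
```

View pics/scene0.png

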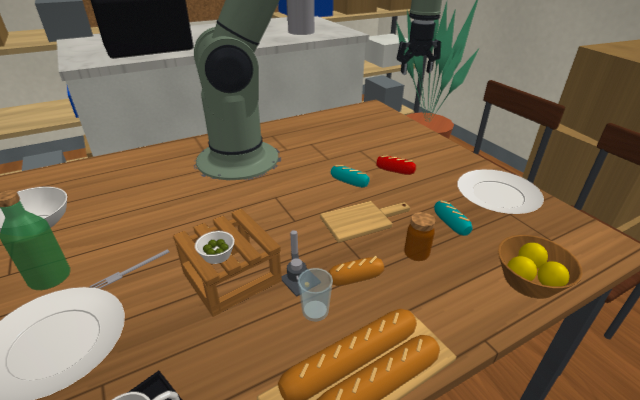

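View pics/side0.png

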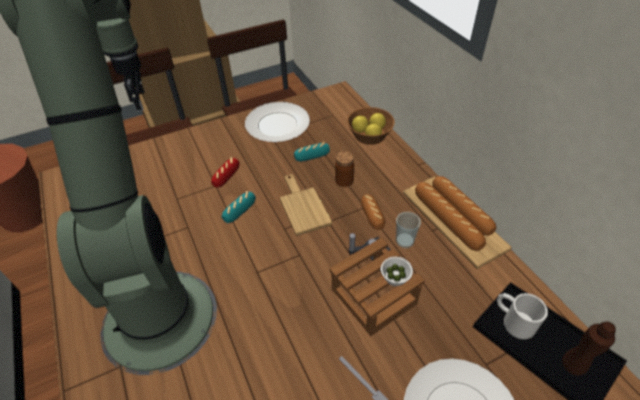

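Scene: loaf candidates are the orange half-loaf at (357,271), teal at (350,176) and (453,217), red at (396,165), and the long loaves at (350,355) and (380,375). The choice is the orange one at (357,271). The stand is at (225,260), the latch knob at (294,235), the tumbler at (315,295), the jar at (420,238), and the board at (357,221) with its handle toward (405,208). In the side view the loaf is at (372,210), the board at (306,210), the knob at (352,240) and the tumbler at (407,229).

```bash
python3 - <<'E'
import cv2,numpy as np
a=cv2.imread('pics/scene0.png')[180:330,165:445]; b=cv2.imread('pics/side0.png')[170:340,270:450]
a=cv2.resize(a,(800,429),interpolation=cv2.INTER_CUBIC)
b=cv2.resize(b,None,fx=3.5,fy=3.5,interpolation=cv2.INTER_CUBIC)
cv2.imwrite('pics/a1.png',a);cv2.imwrite('pics/b1.png',b[:600])
E
```

```text
(no output)
```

View pics/a1.png

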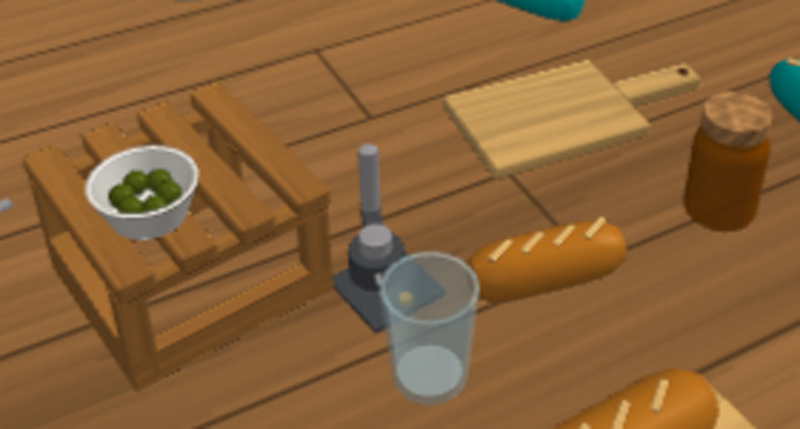

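View pics/b1.png

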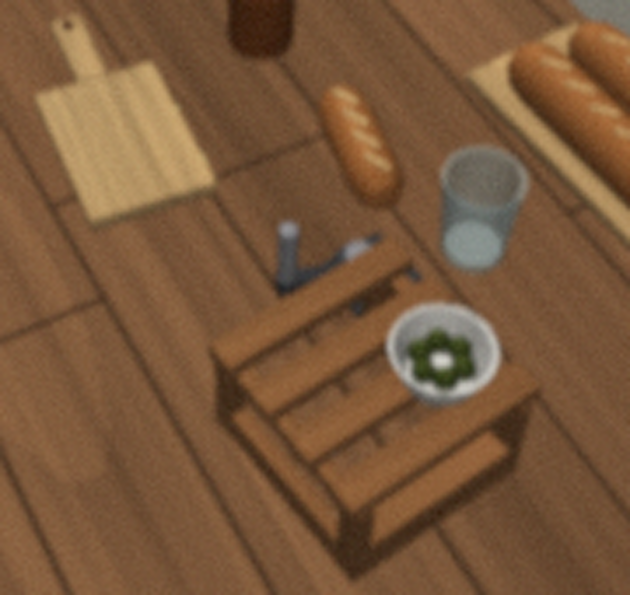

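Close crops: the orange half-loaf lies clear, behind the tumbler and beyond the board. The latch is across the mouth, with the knob at a(368,150) and b(288,230). The mouth is the stand edge facing the board and the olives sit on the rear slat. Next: triangulate from both views.

```bash
cat > m1.py <<'E'
from h import *
a=snap('scene');b=snap('side')
A=lambda u,v:(165+u/2.857,180+v/2.86)
B=lambda u,v:(270+u/3.5,170+v/3.5)
P=dict(M_m=((205,86),(213,347)),M_p=((328,195),(398,240)),R_m=((28,155),(352,508)),R_p=((130,290),(538,390)),
 knob=((368,150),(288,228)),pin=((376,233),(357,247)),
 b1=((445,100),(93,220)),b2=((590,62),(37,97)),b3=((648,128),(152,62)),b4=((498,170),(215,183)),hend=((690,72),(65,16)),
 loaf=((547,250),(362,143)),lN=((475,262),(385,190)),lF=((622,240),(335,95)))
for k,(u,v) in P.items():
    x,e=tri([a,b],[A(*u),B(*v)]);print(k,np.round(x*1000,0),e)
def blob(c,lo,hi,box):
    x0,y0,x1,y1=box;h=cv2.cvtColor(c['img'],cv2.COLOR_RGB2HSV)[y0:y1,x0:x1]
    m=cv2.inRange(h,lo,hi);cs=cv2.findContours(m,0,2)[0];k=max(cs,key=cv2.contourArea)
    return k.reshape(-1,2)+[x0,y0]
# tumbler base and jar base on table
for n,c,u in (('tumbler',a,A(428,372)),('tumbler',b,B(473,246)),('jar',a,A(722,210)),('jar',b,(344,180))):
    print(n,np.round(onz(c,u,0.0)*1000))
E
python3 m1.py
```

```text
M_m [ 427. -136.  107.] [np.float64(1.7), np.float64(1.7)]
M_p [ 597. -106.  104.] [np.float64(2.9), np.float64(2.9)]
R_m [ 450. -285.  107.] [np.float64(2.7), np.float64(2.7)]
R_p [ 615. -259.   99.] [np.float64(5.2), np.float64(5.2)]
knob [538. -45.  82.] [np.float64(0.9), np.float64(0.9)]
pin [592. -65.  47.] [np.float64(0.2), np.float64(0.2)]
b1 [426.  87.  11.] [np.float64(1.1), np.float64(1.1)]
b2 [441. 242.  10.] [np.float64(2.4), np.float64(2.4)]
b3 [552. 231.  10.] [np.float64(0.2), np.float64(0.2)]
b4 [537.  78.   9.] [np.float64(2.0), np.float64(2.0)]
hend [503. 319.  14.] [np.float64(0.7), np.float64(0.7)]
loaf [661.  44.  32.] [np.float64(3.9), np.float64(3.9)]
lN [648. -13.  36.] [np.float64(3.6), np.float64(3.6)]
lF [673. 109.  24.] [np.float64(2.7), np.float64(2.7)]
tumbler [695. -75.   0.]
tumbler [699. -78.   0.]
jar [663. 226.   0.]
jar [660. 225.   0.]
```

```bash
cat > pl.py <<'E'
from h import *
def plan(wps,g,start=None):
    """wps: list of (x,y,z,yawdeg[,minrows]) mm; prints calls of 10 rows"""
    s=observe();p=np.array(s['position'])*1000;y=np.degrees(s['tool_rot'][2])
    if start: p=np.array(start[:3],float);y=start[3]
    rows=[]
    for w in wps:
        t=np.array(w[:3],float);dy=(w[3]-y+180)%360-180
        d=t-p;n=1
        while True:
            ok=True;rr=[]
            for i in range(n):
                a=np.radians(y+dy*i/n);v=d/n
                r=[(v[0]*np.cos(a)+v[1]*np.sin(a))/20,(v[0]*np.sin(a)-v[1]*np.cos(a))/20,-v[2]/20,-dy/n/6]
                rr.append(r)
                if max(map(abs,r))>1: ok=False
            if ok and n>=(w[4] if len(w)>4 else 1): break
            n+=1
        rows+=rr;p=t;y=w[3]
    print('rows',len(rows))
    for i,r in enumerate(rows):
        if i%10==0: print('--')
        print([round(q,2)+0. for q in r[:3]]+[0,0,round(r[3],2)+0.,g])
def st():
    s=observe();print(round(s['clock'],2),np.round(s['position']*1000,1),np.round(np.degrees(s['tool_rot']),1),'F',np.round(s['force'],1),'w',round(s['grip_width']*1000,1),'ff',round(s['finger_force'],1))
E
python3 -c "
from pl import *
plan([(530,-10,250,98.5)],0)"
```

```text
rows 37
--
[np.float64(-0.7), np.float64(-0.69), np.float64(-0.03), 0, 0, np.float64(0.31), 0]
[np.float64(-0.72), np.float64(-0.66), np.float64(-0.03), 0, 0, np.float64(0.31), 0]
[np.float64(-0.74), np.float64(-0.64), np.float64(-0.03), 0, 0, np.float64(0.31), 0]
[np.float64(-0.76), np.float64(-0.62), np.float64(-0.03), 0, 0, np.float64(0.31), 0]
[np.float64(-0.78), np.float64(-0.59), np.float64(-0.03), 0, 0, np.float64(0.31), 0]
[np.float64(-0.8), np.float64(-0.57), np.float64(-0.03), 0, 0, np.float64(0.31), 0]
[np.float64(-0.82), np.float64(-0.54), np.float64(-0.03), 0, 0, np.float64(0.31), 0]
[np.float64(-0.83), np.float64(-0.52), np.float64(-0.03), 0, 0, np.float64(0.31), 0]
[np.float64(-0.85), np.float64(-0.49), np.float64(-0.03), 0, 0, np.float64(0.31), 0]
[np.float64(-0.87), np.float64(-0.46), np.float64(-0.03), 0, 0, np.float64(0.31), 0]
--
[np.float64(-0.88), np.float64(-0.43), np.float64(-0.03), 0, 0, np.float64(0.31), 0]
[np.float64(-0.89), np.float64(-0.4), np.float64(-0.03), 0, 0, np.float64(0.31), 0]
[np.float64(-0.91), np.float64(-0.38), np.float64(-0.03), 0, 0, np.fl
[... 1346 characters left out ...]
0, 0, np.float64(0.31), 0]
[np.float64(-0.97), np.float64(0.15), np.float64(-0.03), 0, 0, np.float64(0.31), 0]
--
[np.float64(-0.96), np.float64(0.18), np.float64(-0.03), 0, 0, np.float64(0.31), 0]
[np.float64(-0.96), np.float64(0.21), np.float64(-0.03), 0, 0, np.float64(0.31), 0]
[np.float64(-0.95), np.float64(0.24), np.float64(-0.03), 0, 0, np.float64(0.31), 0]
[np.float64(-0.94), np.float64(0.27), np.float64(-0.03), 0, 0, np.float64(0.31), 0]
[np.float64(-0.93), np.float64(0.3), np.float64(-0.03), 0, 0, np.float64(0.31), 0]
[np.float64(-0.92), np.float64(0.33), np.float64(-0.03), 0, 0, np.float64(0.31), 0]
[np.float64(-0.91), np.float64(0.36), np.float64(-0.03), 0, 0, np.float64(0.31), 0]
```

Request:
move_arm(
  plan=[
    [[-0.7,-0.7,0,0,0,0.3,0],[-0.7,-0.65,0,0,0,0.3,0],[-0.75,-0.65,0,0,0,0.3,0],[-0.75,-0.6,0,0,0,0.3,0],[-0.8,-0.6,0,0,0,0.3,0],[-0.8,-0.55,0,0,0,0.3,0],[-0.8,-0.55,0,0,0,0.3,0],[-0.85,-0.5,0,0,0,0.3,0],[-0.85,-0.5,0,0,0,0.3,0],[-0.85,-0.45,0,0,0,0.3,0]],
  ],
)

```text
clock: 1.25
position: [0.2527, 0.4398, 0.2313]
tool_rot: [3.142, 0.0, 2.585]
force: [0.7, 1.1, 0.9]
grip_width: 0.0427
finger_force: 0.0
```

Request:
move_arm(
  plan=[
    [[-0.9,-0.45,0,0,0,0.3,0],[-0.9,-0.4,0,0,0,0.3,0],[-0.9,-0.4,0,0,0,0.3,0],[-0.9,-0.35,0,0,0,0.3,0],[-0.95,-0.3,0,0,0,0.3,0],[-0.95,-0.3,0,0,0,0.3,0],[-0.95,-0.25,0,0,0,0.3,0],[-0.95,-0.25,0,0,0,0.3,0],[-0.95,-0.2,0,0,0,0.3,0],[-0.95,-0.15,0,0,0,0.3,0]],
  ],
)

```text
clock: 2.25
position: [0.357, 0.2732, 0.2313]
tool_rot: [-3.142, -0.0, 2.271]
force: [0.5, 1.1, 0.2]
grip_width: 0.0424
finger_force: 0.0
```

Request:
move_arm(
  plan=[
    [[-1,-0.15,0,0,0,0.3,0],[-1,-0.1,0,0,0,0.3,0],[-1,-0.05,0,0,0,0.3,0],[-1,-0.05,0,0,0,0.3,0],[-1,0,0,0,0,0.3,0],[-1,0,0,0,0,0.3,0],[-1,0.05,0,0,0,0.3,0],[-1,0.1,0,0,0,0.3,0],[-0.95,0.1,0,0,0,0.3,0],[-0.95,0.15,0,0,0,0.3,0]],
  ],
)

```text
clock: 3.25
position: [0.4636, 0.1054, 0.2313]
tool_rot: [3.142, 0.0, 1.957]
force: [0.1, 0.5, 0.5]
grip_width: 0.0428
finger_force: 0.0
```

Request:
move_arm(
  plan=[
    [[-0.95,0.2,0,0,0,0.3,0],[-0.95,0.2,0,0,0,0.3,0],[-0.95,0.25,0,0,0,0.3,0],[-0.95,0.3,0,0,0,0.3,0],[-0.95,0.3,0,0,0,0.3,0],[-0.9,0.3,0,0,0,0.3,0],[-0.9,0.3,0,0,0,0.3,0],[0,0,0,0,0,0,0],[0,0,0,0,0,0,0],[0,0,0,0,0,0,0]],
  ],
)

```text
clock: 4.25
position: [0.5363, -0.0075, 0.2312]
tool_rot: [-3.141, -0.0, 1.74]
force: [0.3, 0.5, 0.3]
grip_width: 0.0427
finger_force: 0.0
```

```bash
python3 - <<'E'
from pl import *
import pickle
st();w=snap('wrist','pics/w1.png');pickle.dump(w,open('w1.pkl','wb'))
P=lambda x:np.round(proj(w,np.array(x)/1000)).astype(int)
for n,x in dict(M_m=(427,-136,107),M_p=(597,-106,106),knob=(538,-45,84),loaf=(661,46,48),b1=(426,87,16),b4=(537,78,16)).items(): print(n,P(x))
E
```

```text
4.25 [536.3  -7.5 231.2] [-180.    -0.    99.7] F [0.3 0.5 0.3] w 42.7 ff 0.0
M_m [198 285]
M_p [359 288]
knob [313 218]
loaf [436 147]
b1 [237  75]
b4 [331  96]
```

View pics/w1.png

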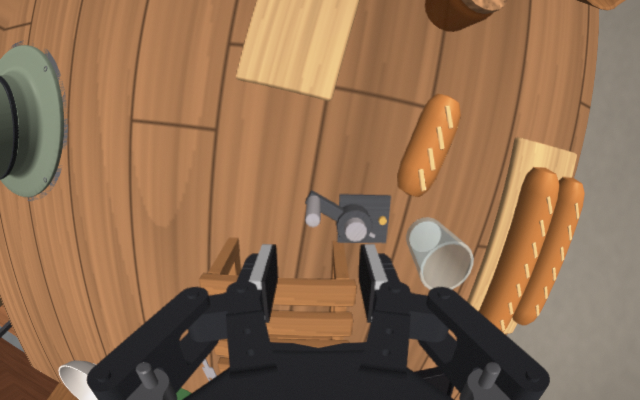

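Wrist view: the knob top is near (313,220), the pin at (357,230) and the foot plate spans (341,195)-(389,242) with the stud at (382,220). The loaf is at (430,145), the tumbler at (440,255), the board's front edge runs (237,77)-(331,98), and the shelf's mouth edge is near y=285. It all agrees with the triangulated points. Next I refine the plate, loaf and knob.

```bash
python3 - <<'E'
from pl import *
import pickle
w=pickle.load(open('w1.pkl','rb'));im=w['img'];h=cv2.cvtColor(im,cv2.COLOR_RGB2HSV)
def big(m,x0,y0,x1,y1):
    z=np.zeros_like(m);z[y0:y1,x0:x1]=m[y0:y1,x0:x1]
    return max(cv2.findContours(z,0,cv2.CHAIN_APPROX_NONE)[0],key=cv2.contourArea).reshape(-1,2)
# plate
c=big(cv2.inRange(h,(0,0,0),(179,255,105))&~cv2.inRange(h,(0,90,0),(25,255,255)),300,180,400,250)
W=np.array([onz(w,p,.005)[:2]*1000 for p in c])
print('plate px bbox',c.min(0),c.max(0))
# right edge & top edge pts
r=c[(c[:,0]>=c[:,0].max()-2)];t=c[(c[:,1]<=c[:,1].min()+3)&(c[:,0]>345)]
for n,e in(('right',r),('top',t)):
    X=np.array([onz(w,p,.005)[:2]*1000 for p in e]);f=cv2.fitLine(X.astype(np.float32),cv2.DIST_HUBER,0,.01,.01).ravel()
    print(n,len(e),X[0].round(),X[-1].round(),'dir',np.degrees(np.arctan2(f[1],f[0])).round(1),f[2:].round(1))
# loaf
m=cv2.inRange(h,(5,150,120),(20,255,255));c=big(m,390,85,470,200)
X=np.array([onz(w,p,.024)[:2]*1000 for p in c],np.float32);print('loaf',cv2.minAreaRect(X))
# board front edge etc
for p in((237,77),(331,98),(313,220),(357,231),(341,195),(389,196),(388,242)): print(p,onz(w,p,.016 if p[1]<100 else .005)[:2]*1000,onz(w,p,.084)[:2]*1000,onz(w,p,.046)[:2]*1000)
cr=im[180:310,190:400]
cv2.imwrite('pics/w1c.png',cv2.resize(cr[:,:,::-1],(800,495),interpolation=cv2.INTER_CUBIC))
E
```

```text
plate px bbox [305 190] [390 242]
right 24 [639. -60.] [631. -31.] dir -79.6 [635.3 -44.5]Traceback (most recent call last):
  File "<stdin>", line 14, in <module>
cv2.error: OpenCV(4.12.0) /io/opencv/modules/imgproc/src/linefit.cpp:618: error: (-215:Assertion failed) npoints2 >= 0 || npoints3 >= 0 in function 'fitLine'
```

```bash
python3 - <<'E'
from pl import *
import pickle
w=pickle.load(open('w1.pkl','rb'));im=w['img'];h=cv2.cvtColor(im,cv2.COLOR_RGB2HSV)
def big(m,x0,y0,x1,y1):
    z=np.zeros_like(m);z[y0:y1,x0:x1]=m[y0:y1,x0:x1]
    return max(cv2.findContours(z,0,cv2.CHAIN_APPROX_NONE)[0],key=cv2.contourArea).reshape(-1,2)
c=big(cv2.inRange(h,(0,0,0),(179,255,105))&~cv2.inRange(h,(0,90,0),(25,255,255)),300,180,400,250)
t=c[(c[:,1]<200)&(c[:,0]>345)&(c[:,0]<385)]
X=np.array([onz(w,p,.005)[:2]*1000 for p in t]);print('top',X[0].round(),X[-1].round(),np.degrees(np.polyfit(X[:,0],X[:,1],1)[0]))
m=cv2.inRange(h,(5,150,120),(20,255,255));c=big(m,390,85,470,200)
X=np.array([onz(w,p,.024)[:2]*1000 for p in c],np.float32);print('loaf',cv2.minAreaRect(X))
for p in((237,77),(331,98),(313,220),(357,231),(341,195),(389,196),(388,242)): print(p,(onz(w,p,.016 if p[1]<100 else .005)[:2]*1000).round(),(onz(w,p,.084)[:2]*1000).round(),(onz(w,p,.046)[:2]*1000).round())
cr=im[180:310,190:400]
cv2.imwrite('pics/w1c.png',cv2.resize(cr[:,:,::-1],(800,495),interpolation=cv2.INTER_CUBIC))
E
```

```text
top [626. -30.] [578. -37.] 9.07873058202784
loaf ((662.8400268554688, 44.555450439453125), (128.8592529296875, 48.297996520996094), 79.37873077392578)
(237, 77) [427.  84.] [445.  82.] [435.  83.]
(331, 98) [538.  75.] [535.  74.] [537.  75.]
(313, 220) [543. -79.] [539. -47.] [541. -62.]
(357, 231) [602. -84.] [585. -51.] [593. -67.]
(341, 195) [572. -39.] [561. -16.] [566. -27.]
(389, 196) [632. -30.] [609.  -9.] [620. -19.]
(388, 242) [647. -94.] [621. -58.] [634. -75.]
```

View pics/w1c.png

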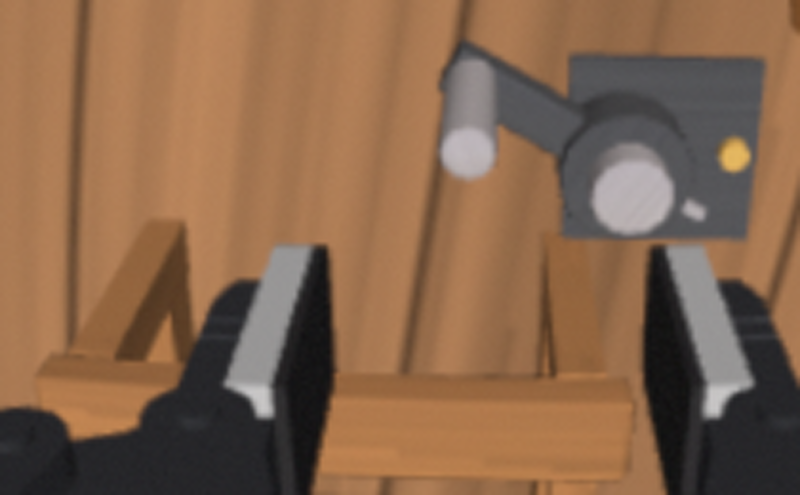

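The crop shows the knob top at (313,221), the pin top at (356,231), the plate corners, and the mouth posts' feet at about (239,238) for the -y inner and (333,242) for the +y inner.

```bash
python3 - <<'E'
from pl import *
import pickle
w=pickle.load(open('w1.pkl','rb'))
C=lambda u,v:(190+u/3.81,180+v/3.81)
m={}
for n,u,z,s in (('UL',(570,55),5,(-66,70)),('UR',(763,57),5,(-66,136)),('LR',(747,239),5,(0,136)),('LL',(562,236),5,(0,70)),('pin',(632,195),46,(-34,88)),
  ('sL',(38,362),108,(0,-85)),('sR',(632,381),108,(0,85)),('wL',(185,220),0,(0,-64)),('wR',(545,235),0,(0,64)),('stud',(735,157),5,None),('knob',(468,155),84,None)):
    X=onz(w,C(*u),z/1000)*1000; m[n]=(X[:2],s)
k=[n for n in m if m[n][1]]
S=np.array([m[n][1] for n in k],float);X=np.array([m[n][0] for n in k])
def fit(S,X):
    a=S-S.mean(0);b=X-X.mean(0);th=np.arctan2((a[:,0]*b[:,1]-a[:,1]*b[:,0]).sum(),(a*b).sum())
    Rm=np.array([[np.cos(th),-np.sin(th)],[np.sin(th),np.cos(th)]]);return th,Rm,X.mean(0)-Rm@S.mean(0)
th,Rm,t=fit(S,X);print(np.degrees(th),t)
for n in m: print(n,m[n][0].round(1),'stand',(Rm.T@(m[n][0]-t)).round(1),m[n][1])
E
```

```text
-81.97734330914788 [ 510.08693697 -112.84961322]
UL [569.8 -39. ] stand [-64.8  69.5] (-66, 70)
UR [633.8 -28.7] stand [-66.1 134.2] (-66, 136)
LR [645.  -95.1] stand [  1.3 136. ] (0, 136)
LL [ 579.8 -104.1] stand [ 1.  70.2] (0, 70)
pin [592.  -67.5] stand [-33.4  87.4] (-34, 88)
sL [ 429.4 -120.8] stand [ -3.4 -81. ] (0, -85)
sR [591.1 -95. ] stand [-6.3 82.7] (0, 85)
wL [ 447.3 -124.1] stand [  2.4 -63.8] (0, -64)
wR [ 574.6 -107. ] stand [ 3.2 64.7] (0, 64)
stud [632.9 -65.3] stand [-30.  128.2] None
knob [538.6 -47.3] stand [-60.9  37.3] None
```

```bash
python3 - <<'E'
from pl import *
plan([(538.6,-47.3,52,98,10)],0)
pin=np.array([592.7,-68.1]);a=lambda t:(*(pin+58*np.array([np.cos(np.radians(98+t)),np.sin(np.radians(98+t))])),52,98)
print('arc');plan([a(t) for t in np.linspace(61,-15,9)[1:]],-1,start=(538.6,-47.3,52,98))
E
```

```text
rows 10
--
[np.float64(-0.2), np.float64(-0.02), np.float64(0.9), 0, 0, np.float64(0.03), 0]
[np.float64(-0.2), np.float64(-0.02), np.float64(0.9), 0, 0, np.float64(0.03), 0]
[np.float64(-0.2), np.float64(-0.02), np.float64(0.9), 0, 0, np.float64(0.03), 0]
[np.float64(-0.2), np.float64(-0.02), np.float64(0.9), 0, 0, np.float64(0.03), 0]
[np.float64(-0.2), np.float64(-0.02), np.float64(0.9), 0, 0, np.float64(0.03), 0]
[np.float64(-0.2), np.float64(-0.02), np.float64(0.9), 0, 0, np.float64(0.03), 0]
[np.float64(-0.2), np.float64(-0.02), np.float64(0.9), 0, 0, np.float64(0.03), 0]
[np.float64(-0.2), np.float64(-0.02), np.float64(0.9), 0, 0, np.float64(0.03), 0]
[np.float64(-0.2), np.float64(-0.02), np.float64(0.9), 0, 0, np.float64(0.03), 0]
[np.float64(-0.2), np.float64(-0.02), np.float64(0.9), 0, 0, np.float64(0.03), 0]
arc
rows 8
--
[np.float64(0.4), np.float64(0.26), np.float64(0.0), 0, 0, 0.0, -1]
[np.float64(0.35), np.float64(0.33), np.float64(0.0), 0, 0, 0.0, -1]
[np.float64(0.29), np.float64(0.38), np.float64(0.0), 0, 0, 0.0, -1]
[np.float64(0.22), np.float64(0.43), np.float64(0.0), 0, 0, 0.0, -1]
[np.float64(0.15), np.float64(0.46), np.float64(0.0), 0, 0, 0.0, -1]
[np.float64(0.07), np.float64(0.47), np.float64(0.0), 0, 0, 0.0, -1]
[np.float64(-0.01), np.float64(0.48), np.float64(0.0), 0, 0, 0.0, -1]
[np.float64(-0.09), np.float64(0.47), np.float64(0.0), 0, 0, 0.0, -1]
```

Request:
move_arm(
  plan=[
    [[-0.4,-0.05,0.9,0,0,0.15,0],[-0.4,-0.05,0.9,0,0,0.15,0],[-0.4,-0.05,0.9,0,0,0,0],[-0.4,-0.05,0.9,0,0,0,0],[-0.4,0,0.9,0,0,0,0],[0,0,0.9,0,0,0,0],[0,0,0.9,0,0,0,0],[0,0,0.9,0,0,0,0],[0,0,0.9,0,0,0,0],[0,0,0.86,0,0,0,0]],
  ],
)

```text
clock: 5.3
position: [0.5383, -0.0473, 0.0514]
tool_rot: [3.142, -0.0, 1.709]
force: [0.2, -0.6, -0.2]
grip_width: 0.0426
finger_force: 0.0
```

Request:
move_arm(
  plan=[
    [[0,0,0,0,0,0,-1],[0,0,0,0,0,0,-1],[0,0,0,0,0,0,-1],[0,0,0,0,0,0,-1],[0,0,0,0,0,0,-1],[0,0,0,0,0,0,-1],[0,0,0,0,0,0,-1],[0,0,0,0,0,0,-1],[0,0,0,0,0,0,-1],[0,0,0,0,0,0,-1]],
  ],
  grip_force=30,
)

```text
clock: 6.3
position: [0.5378, -0.0476, 0.0525]
tool_rot: [-3.141, -0.001, 1.708]
force: [-6.0, 0.8, -4.7]
grip_width: 0.0152
finger_force: 30.0
```

Gripped (15-16 mm). Swing out.

Request:
move_arm(
  plan=[
    [[0.4,0.26,0,0,0,0,-1],[0.35,0.33,0,0,0,0,-1],[0.29,0.38,0,0,0,0,-1],[0.22,0.43,0,0,0,0,-1],[0.15,0.46,0,0,0,0,-1],[0.07,0.47,0,0,0,0,-1],[-0.01,0.48,0,0,0,0,-1],[-0.09,0.47,0,0,0,0,-1],[0,0,0,0,0,0,-1],[0,0,0,0,0,0,-1]],
  ],
)

```text
clock: 7.3
position: [0.6001, -0.0105, 0.0525]
tool_rot: [3.14, -0.001, 1.709]
force: [1.3, 5.5, -8.1]
grip_width: 0.0153
finger_force: 29.9
```

```bash
python3 - <<'E'
from pl import *
st();p=observe()['position'][:2]*1000-[592.7,-68.1];print(np.hypot(*p),np.degrees(np.arctan2(p[1],p[0]))-98)
plan([(662.8,44.6,150,79.4)],1,start=(607,-13,130,98))
E
```

```text
7.3 [600.1 -10.5  52.5] [179.9  -0.   97.9] F [ 1.3  5.5 -8.1] w 15.3 ff 29.9
58.09264061140102 -15.329917811683003
rows 4
--
[np.float64(0.62), np.float64(0.79), np.float64(-0.25), 0, 0, 0.77, 1]
[np.float64(0.68), np.float64(0.74), np.float64(-0.25), 0, 0, 0.77, 1]
[np.float64(0.74), np.float64(0.68), np.float64(-0.25), 0, 0, 0.77, 1]
[np.float64(0.79), np.float64(0.62), np.float64(-0.25), 0, 0, 0.77, 1]
```

Request:
move_arm(
  plan=[
    [[0,0,0,0,0,0,0],[0,0,0,0,0,0,0],[0,0,0,0,0,0,0],[0,0,-0.5,0,0,0,0],[0,0,-1,0,0,0,0],[0,0,-1,0,0,0,0.5],[0,0,-1,0,0,0,1],[0,0,-1,0,0,0,1],[0,0,-0.5,0,0,0,1],[0,0,0,0,0,0,1]],
  ],
)

```text
clock: 8.3
position: [0.6003, -0.0117, 0.1536]
tool_rot: [3.139, 0.0, 1.708]
force: [0.1, 0.7, 0.3]
grip_width: 0.0853
finger_force: 0.0
```

```bash
python3 - <<'E'
from pl import *
plan([(662.8,44.6,150,79.4,4),(662.8,44.6,12,79.4)],1);st()
E
```

```text
rows 11
--
[np.float64(0.59), np.float64(0.87), np.float64(0.05), 0, 0, np.float64(0.77), 1]
[np.float64(0.66), np.float64(0.82), np.float64(0.05), 0, 0, np.float64(0.77), 1]
[np.float64(0.72), np.float64(0.76), np.float64(0.05), 0, 0, np.float64(0.77), 1]
[np.float64(0.78), np.float64(0.7), np.float64(0.05), 0, 0, np.float64(0.77), 1]
[np.float64(0.0), np.float64(0.0), np.float64(0.99), 0, 0, 0.0, 1]
[np.float64(0.0), np.float64(0.0), np.float64(0.99), 0, 0, 0.0, 1]
[np.float64(0.0), np.float64(0.0), np.float64(0.99), 0, 0, 0.0, 1]
[np.float64(0.0), np.float64(0.0), np.float64(0.99), 0, 0, 0.0, 1]
[np.float64(0.0), np.float64(0.0), np.float64(0.99), 0, 0, 0.0, 1]
[np.float64(0.0), np.float64(0.0), np.float64(0.99), 0, 0, 0.0, 1]
--
[np.float64(0.0), np.float64(0.0), np.float64(0.99), 0, 0, 0.0, 1]
8.3 [600.3 -11.7 153.6] [179.9   0.   97.9] F [0.1 0.7 0.3] w 85.3 ff 0.0
```

Request:
move_arm(
  plan=[
    [[0.59,0.87,0.05,0,0,0.77,1],[0.66,0.82,0.05,0,0,0.77,1],[0.72,0.76,0.05,0,0,0.77,1],[0.78,0.7,0.05,0,0,0.77,1],[0,0,1,0,0,0,1],[0,0,1,0,0,0,1],[0,0,1,0,0,0,1],[0,0,1,0,0,0,1],[0,0,1,0,0,0,1],[0,0,0.4,0,0,0,1]],
  ],
)

```text
clock: 9.3
position: [0.6606, 0.0445, 0.0374]
tool_rot: [-3.138, 0.001, 1.385]
force: [-0.6, 0.0, 0.2]
grip_width: 0.0853
finger_force: 0.0
```

```bash
python3 -c "
from pl import *
st();w=snap('wrist','pics/w2.png')
h=cv2.cvtColor(w['img'],cv2.COLOR_RGB2HSV);m=cv2.inRange(h,(5,150,120),(20,255,255))
for P in [(662.8,44.6)]:
  for z in (24,48): print(proj(w,(P[0]/1e3,P[1]/1e3,z/1e3)).round())
plan([(662.8,44.6,12,79.4)],1)
cv2.imwrite('pics/w2c.png',w['img'][:,:,::-1])"
```

```text
9.3 [660.6  44.5  37.4] [-1.798e+02  1.000e-01  7.940e+01] F [-0.6  0.   0.2] w 85.3 ff 0.0
[320. 245.]
[321. 267.]
rows 2
--
[np.float64(0.01), np.float64(0.05), np.float64(0.63), 0, 0, np.float64(0.0), 1]
[np.float64(0.01), np.float64(0.05), np.float64(0.63), 0, 0, np.float64(0.0), 1]
```

View pics/w2.png

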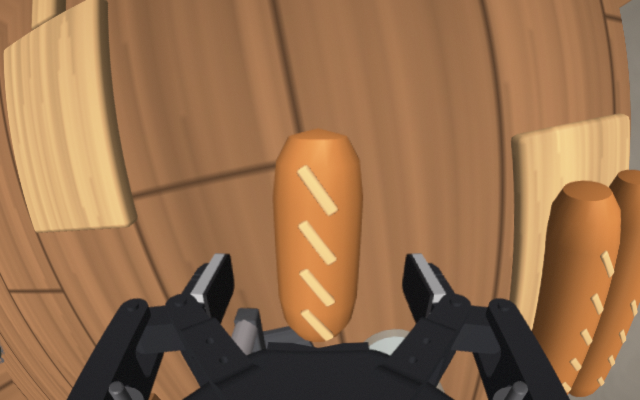

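Loaf centred between the fingers (axis at column 318) and the neighbours are clear. Descend and grip.

Request:
move_arm(
  plan=[
    [[0,0.05,0.6,0,0,0,1],[0,0.05,0.65,0,0,0,1],[0,0,0,0,0,0,-1],[0,0,0,0,0,0,-1],[0,0,0,0,0,0,-1],[0,0,0,0,0,0,-1],[0,0,0,0,0,0,-1],[0,0,0,0,0,0,-1],[0,0,-0.5,0,0,0,-1],[0,0,-1,0,0,0,-1]],
  ],
  grip_force=30,
)

```text
clock: 10.35
position: [0.6631, 0.0442, 0.0447]
tool_rot: [-3.139, 0.001, 1.385]
force: [0.3, -0.3, -1.7]
grip_width: 0.0453
finger_force: 31.2
```

Request:
move_arm(
  plan=[
    [[0.3,-1,-1,0,0,0,-1],[0.3,-1,-1,0,0,0,-1],[0.3,-1,-1,0,0,0,-1],[0.3,-1,-0.5,0,0,0,-1],[0,0,0,0,0,0,-1],[0,0,0,0,0,0,-1],[0,0,0,0,0,0,-1],[0,0,0,0,0,0,-1],[0,0,0,0,0,0,-1],[0,0,0,0,0,0,-1]],
  ],
)

```text
clock: 11.35
position: [0.5899, 0.0823, 0.1148]
tool_rot: [-3.141, 0.0, 1.385]
force: [0.2, -0.4, -2.5]
grip_width: 0.0456
finger_force: 31.5
```

```bash
python3 - <<'E'
from pl import *
import pickle
st();w=snap('wrist','pics/w3.png');pickle.dump(w,open('w3.pkl','wb'))
b=snap('side');a=snap('scene');pickle.dump((a,b),open('ab3.pkl','wb'))
E
```

```text
11.35 [589.9  82.3 114.8] [-180.     0.    79.4] F [ 0.2 -0.4 -2.5] w 45.6 ff 31.5
```

View pics/w3.png

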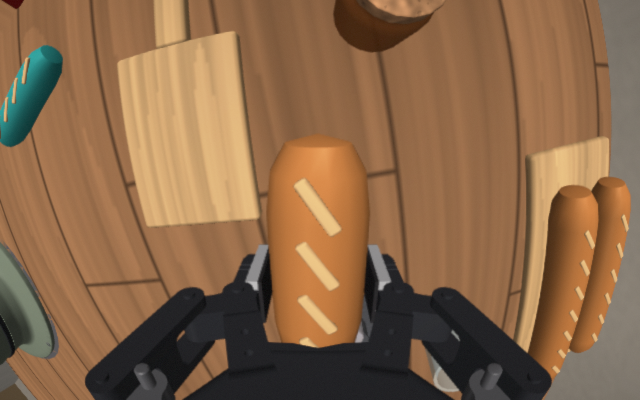

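Loaf held; the board's top corners are at about (118,63), (236,32), (258,217) and (148,227). Now the board's pose.

```bash
python3 - <<'E'
from pl import *
import pickle
w=pickle.load(open('w3.pkl','rb'));h=cv2.cvtColor(w['img'],cv2.COLOR_RGB2HSV)
print(h[150,200],h[130,245],h[150,300],h[220,200])
m=cv2.inRange(h,(12,60,150),(28,140,255));m[:, :90]=0;m[:,280:]=0;m[250:]=0
m=cv2.morphologyEx(m,cv2.MORPH_CLOSE,np.ones((3,3)))
c=max(cv2.findContours(m,0,1)[0],key=cv2.contourArea).reshape(-1,2);print(len(c),cv2.contourArea(c))
X=np.array([onz(w,p,.016)[:2]*1000 for p in c],np.float32)
hu=cv2.convexHull(X)
# rough frame
hd=np.radians(-95.6);ex=np.array([np.cos(hd),np.sin(hd)]);ey=np.array([-ex[1],ex[0]])
q=(X-[489,160])@np.c_[ex,ey]
print('range',q.min(0),q.max(0))
def edge(sel,ax):
    P=q[sel];k=np.polyfit(P[:,1-ax],P[:,ax],1)
    r=P[:,ax]-np.polyval(k,P[:,1-ax]);g=abs(r)<2;k=np.polyfit(P[g,1-ax],P[g,ax],1);return k,g.sum(),np.abs(r).max()
for n,s,ax in (('front',(q[:,0]>72)&(abs(q[:,1])<45),0),('rear',(q[:,0]<-70)&(q[:,0]>-95)&(abs(q[:,1])>20)&(abs(q[:,1])<50),0),('left',(q[:,1]>48)&(abs(q[:,0])<65),1),('right',(q[:,1]<-48)&(abs(q[:,0])<65),1),
  ('h+',(q[:,0]<-90)&(q[:,1]>5),1),('h-',(q[:,0]<-90)&(q[:,1]<-5),1)):
    if s.sum()>5: print(n,edge(s,ax))
for p in((118,63),(236,32),(258,217),(148,227)): print((onz(w,p,.016)*1000).round(),((onz(w,p,.016)[:2]*1000-[489,160])@np.c_[ex,ey]).round(1))
E
```

```text
[ 16 116 198] [ 17 118 183] [ 13 168 209] [ 17 114 220]
1306 28096.0
range [-137.17940099  -77.63326503] [109.72174365  58.14323765]
front (array([-6.34408938e-02,  9.87436782e+01]), np.int64(17), np.float64(18.07880352692591))
rear (array([ 2.36991209e-02, -8.50108596e+01]), np.int64(27), np.float64(10.611461830476102))
left (array([1.02322487e-02, 5.70190790e+01]), np.int64(158), np.float64(0.4893078189181068))
right (array([ 5.57029405e-02, -6.61738787e+01]), np.int64(67), np.float64(11.616311304753545))
h+ (array([ 0.70792633, 96.16026137]), np.int64(20), np.float64(19.817313764755013))
h- (array([  0.21736749, -16.96565668]), np.int64(22), np.float64(37.71252266052439))
[441. 237.  16.] [-72.3 -55. ]
[553. 227.  16.] [-73.4  57.4]
[538.  75.  16.] [79.6 56.9]
[427.  84.  16.] [ 81.9 -53.9]
```

```bash
python3 - <<'E'
from pl import *
plan([(490,158.5,100,84.6,7),(490,158.5,30,84.6,5)],-1)
E
```

```text
rows 12
--
[np.float64(0.4), np.float64(-0.8), np.float64(0.11), 0, 0, np.float64(-0.12), -1]
[np.float64(0.41), np.float64(-0.8), np.float64(0.11), 0, 0, np.float64(-0.12), -1]
[np.float64(0.42), np.float64(-0.79), np.float64(0.11), 0, 0, np.float64(-0.12), -1]
[np.float64(0.43), np.float64(-0.78), np.float64(0.11), 0, 0, np.float64(-0.12), -1]
[np.float64(0.44), np.float64(-0.78), np.float64(0.11), 0, 0, np.float64(-0.12), -1]
[np.float64(0.45), np.float64(-0.77), np.float64(0.11), 0, 0, np.float64(-0.12), -1]
[np.float64(0.46), np.float64(-0.77), np.float64(0.11), 0, 0, np.float64(-0.12), -1]
[np.float64(0.0), np.float64(0.0), np.float64(0.7), 0, 0, 0.0, -1]
[np.float64(0.0), np.float64(0.0), np.float64(0.7), 0, 0, 0.0, -1]
[np.float64(0.0), np.float64(0.0), np.float64(0.7), 0, 0, 0.0, -1]
--
[np.float64(0.0), np.float64(0.0), np.float64(0.7), 0, 0, 0.0, -1]
[np.float64(0.0), np.float64(0.0), np.float64(0.7), 0, 0, 0.0, -1]
```

Request:
move_arm(
  plan=[
    [[0.4,-0.8,0.1,0,0,-0.12,-1],[0.41,-0.8,0.1,0,0,-0.12,-1],[0.42,-0.8,0.1,0,0,-0.12,-1],[0.43,-0.78,0.1,0,0,-0.12,-1],[0.44,-0.78,0.1,0,0,-0.12,-1],[0.45,-0.77,0.1,0,0,-0.12,-1],[0.46,-0.77,0.15,0,0,-0.12,-1],[0,0,0.7,0,0,0,-1],[0,0,0.7,0,0,0,-1],[0,0,0,0,0,0,-1]],
  ],
)

```text
clock: 12.5
position: [0.4892, 0.1577, 0.0703]
tool_rot: [-3.14, 0.002, 1.473]
force: [0.6, -0.3, -1.3]
grip_width: 0.0452
finger_force: 31.4
```

```bash
python3 - <<'E'
from pl import *
st();plan([(490,158.5,29,84.6,3)],-1)
E
```

```text
12.5 [489.2 157.7  70.3] [-1.799e+02  1.000e-01  8.440e+01] F [ 0.6 -0.3 -1.3] w 45.2 ff 31.4
rows 3
--
[np.float64(0.01), np.float64(0.01), np.float64(0.69), 0, 0, np.float64(-0.01), -1]
[np.float64(0.01), np.float64(0.01), np.float64(0.69), 0, 0, np.float64(-0.01), -1]
[np.float64(0.01), np.float64(0.01), np.float64(0.69), 0, 0, np.float64(-0.01), -1]
```

Request:
move_arm(
  plan=[
    [[0.05,0.05,0.6,0,0,0,-1],[0,0,0.6,0,0,0,-1],[0,0,0.5,0,0,0,-1],[0,0,0.3,0,0,0,-1],[0,0,0,0,0,0,-1],[0,0,0,0,0,0,-1],[0,0,0,0,0,0,-1],[0,0,0,0,0,0,-1],[0,0,0,0,0,0,-1],[0,0,0,0,0,0,-1]],
  ],
)

```text
clock: 13.5
position: [0.4909, 0.1593, 0.0322]
tool_rot: [3.141, -0.0, 1.473]
force: [0.5, 0.1, -2.2]
grip_width: 0.0457
finger_force: 32.5
```

Request:
move_arm(
  plan=[
    [[0,0,0.1,0,0,0,-1],[0,0,0.1,0,0,0,-1],[0,0,0,0,0,0,-1],[0,0,0,0,0,0,-1],[0,0,0,0,0,0,-1],[0,0,0,0,0,0,-1],[0,0,0,0,0,0,-1],[0,0,0,0,0,0,-1],[0,0,0,0,0,0,-1],[0,0,0,0,0,0,-1]],
  ],
)

```text
clock: 14.5
position: [0.4911, 0.1595, 0.0292]
tool_rot: [3.141, -0.001, 1.473]
force: [-7.8, -0.5, 32.1]
grip_width: 0.0456
finger_force: 38.4
```

Loaf is seated on the board. Release and rise.

Request:
move_arm(
  plan=[
    [[0,0,-0.1,0,0,0,-1],[0,0,0,0,0,0,0.3],[0,0,0,0,0,0,0.7],[0,0,0,0,0,0,0.7],[0,0,0,0,0,0,0.7],[0,0,-0.6,0,0,0,0.7],[0,0,-1,0,0,0,0.7],[0,0,-1,0,0,0,0.7],[0,0,-1,0,0,0,0.7],[0,0,-1,0,0,0,0.7]],
  ],
)

```text
clock: 15.5
position: [0.4909, 0.1591, 0.1237]
tool_rot: [3.141, -0.0, 1.473]
force: [-0.7, -0.5, 0.1]
grip_width: 0.0722
finger_force: 0.0
```

```bash
python3 - <<'E'
from pl import *
# handle grip at board x=-140
hd=np.radians(84.6);print(490+140*np.cos(hd),159+140*np.sin(hd))
plan([(503,298.5,125,84.6)],0.3);st()
E
```

```text
503.17516386459204 298.3786750444312
rows 7
--
[np.float64(1.0), np.float64(-0.01), np.float64(-0.01), 0, 0, np.float64(0.0), 0.3]
[np.float64(1.0), np.float64(-0.01), np.float64(-0.01), 0, 0, np.float64(0.0), 0.3]
[np.float64(1.0), np.float64(-0.01), np.float64(-0.01), 0, 0, np.float64(0.0), 0.3]
[np.float64(1.0), np.float64(-0.01), np.float64(-0.01), 0, 0, np.float64(0.0), 0.3]
[np.float64(1.0), np.float64(-0.01), np.float64(-0.01), 0, 0, np.float64(0.0), 0.3]
[np.float64(1.0), np.float64(-0.01), np.float64(-0.01), 0, 0, np.float64(0.0), 0.3]
[np.float64(1.0), np.float64(-0.01), np.float64(-0.01), 0, 0, np.float64(0.0), 0.3]
15.5 [490.9 159.1 123.7] [180.   -0.   84.4] F [-0.7 -0.5  0.1] w 72.2 ff 0.0
```

Request:
move_arm(
  plan=[
    [[1,0,0,0,0,0,0.3],[1,0,0,0,0,0,0.3],[1,0,0,0,0,0,0.3],[1,0,0,0,0,0,0.3],[1,0,0,0,0,0,0.3],[1,0,0,0,0,0,0.3],[1,0,0,0,0,0,0.3],[0,0,0,0,0,0,0.3],[0,0,0,0,0,0,0.3],[0,0,0,0,0,0,0.3]],
  ],
)

```text
clock: 16.5
position: [0.5046, 0.2979, 0.1223]
tool_rot: [3.142, 0.0, 1.473]
force: [-0.3, -0.8, 0.3]
grip_width: 0.0557
finger_force: 0.0
```

```bash
python3 - <<'E'
from pl import *
import pickle
st();w=snap('wrist','pics/w4.png');pickle.dump(w,open('w4.pkl','wb'))
a=snap('scene');print(onz(a,(453,217),.024),proj(w,(.503,.298,.016)))
E
```

```text
16.5 [504.6 297.9 122.3] [180.    0.   84.4] F [-0.3 -0.8  0.3] w 55.7 ff 0.0
[0.61639957 0.38215315 0.024     ] [315.03894192 195.61277429]
```

View pics/w4.png

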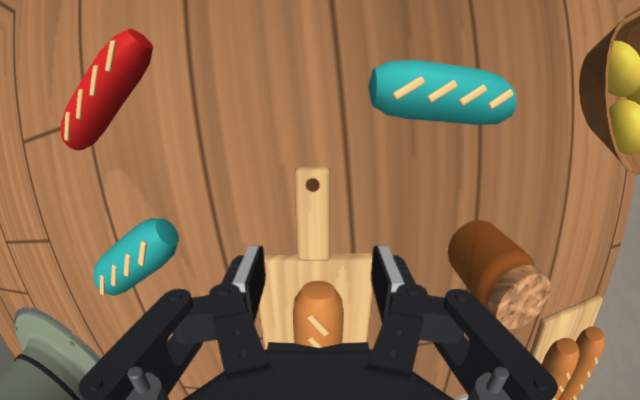

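The handle runs from (313,168) at its end to (314,259), the loaf is centred on the board at column 318, and the look-alikes and the jar are clear. Measure the handle axis.

```bash
python3 - <<'E'
from pl import *
import pickle
w=pickle.load(open('w4.pkl','rb'))
Z=.016
g=lambda u,v:onz(w,(u,v),Z)[:2]*1000
e=[g(297,168),g(329,168)];r=[g(299.5,258),g(328,259)]
for q in e+r: print(q.round(1))
E1=(e[0]+e[1])/2;R1=(r[0]+r[1])/2;d=R1-E1
hd=np.degrees(np.arctan2(d[1],d[0]));print('len',np.hypot(*d),'w',np.hypot(*(e[0]-e[1])),np.hypot(*(r[0]-r[1])),'heading',hd)
u=d/np.hypot(*d);G=E1+22*u;print('grip',G,'centre from end',E1+165*u)
plan([(*G,3,hd+180)],0.3)
E
```

```text
[490.6 323.1]
[516.8 320.5]
[482.8 239.9]
[508.6 236.4]
len 84.07542957081058 w 26.25877086517607 26.06121892385175 heading -95.44790544053122
grip [501.6245855  299.92972715] centre from end [488.04806864 157.57566788]
rows 6
--
[np.float64(0.01), np.float64(-0.03), np.float64(0.99), 0, 0, np.float64(-0.01), 0.3]
[np.float64(0.01), np.float64(-0.03), np.float64(0.99), 0, 0, np.float64(-0.01), 0.3]
[np.float64(0.01), np.float64(-0.03), np.float64(0.99), 0, 0, np.float64(-0.01), 0.3]
[np.float64(0.01), np.float64(-0.03), np.float64(0.99), 0, 0, np.float64(-0.01), 0.3]
[np.float64(0.01), np.float64(-0.03), np.float64(0.99), 0, 0, np.float64(-0.01), 0.3]
[np.float64(0.01), np.float64(-0.03), np.float64(0.99), 0, 0, np.float64(-0.01), 0.3]
```

Request:
move_arm(
  plan=[
    [[0,-0.1,1,0,0,0,0.3],[0,-0.1,1,0,0,0,0.1],[0,0,1,0,0,0,0.1],[0,0,1,0,0,0,0.1],[0,0,1,0,0,0,0.1],[0,0,0.6,0,0,0,0.1],[0,0,0.3,0,0,0,0.1],[0,0,0.1,0,0,0,0.1],[0,0,0,0,0,0,0.1],[0,0,0,0,0,0,0.1]],
  ],
)

```text
clock: 17.6
position: [0.5009, 0.2992, 0.0028]
tool_rot: [3.141, -0.001, 1.473]
force: [-0.2, 0.7, -1.0]
grip_width: 0.0473
finger_force: 0.0
```

Request:
move_arm(
  plan=[
    [[0,0,0,0,0,0,-1],[0,0,0,0,0,0,-1],[0,0,0,0,0,0,-1],[0,0,0,0,0,0,-1],[0,0,0,0,0,0,-1],[0,0,0,0,0,0,-1],[0,0,0,0,0,0,-1],[0,0,0,0,0,0,-1],[0,0,0,0,0,0,-1],[0,0,0,0,0,0,-1]],
  ],
  grip_force=40,
)

```text
clock: 18.6
position: [0.5008, 0.2992, 0.0028]
tool_rot: [3.141, -0.001, 1.474]
force: [-2.0, -1.1, 7.5]
grip_width: 0.0289
finger_force: 39.7
```

```bash
python3 - <<'E'
from pl import *
st()
s=observe();p=s['position'][:2]*1000;y=np.degrees(s['tool_rot'][2])
# handle end/centre fixed in tool: grip distance from board centre
O=np.array([510.3,-114.]);th=np.radians(-82);ex=np.array([np.cos(th),np.sin(th)])
d=np.hypot(*(p-np.array([489.,158.2])));print('grip dist',d)
pre=O+ex*(-95-d);mid=O+ex*(-40-d);home=O+ex*(62-d)
print(pre,mid,home)
z=s['position'][2]*1000
plan([(*pre,z,98,22)],-1)
plan([(*home,z,98,12)],-1,start=(*pre,z,98))
E
```

```text
18.6 [500.8 299.2   2.8] [180.   -0.   84.4] F [-2.  -1.1  7.5] w 28.9 ff 39.7
grip dist 141.5324652896388
[477.38104333 120.2305476 ] [485.03556388  65.76580382] [499.23122018 -35.2415392 ]
rows 22
--
[np.float64(-0.41), np.float64(-0.01), np.float64(0.0), 0, 0, np.float64(-0.1), -1]
[np.float64(-0.41), np.float64(-0.02), np.float64(0.0), 0, 0, np.float64(-0.1), -1]
[np.float64(-0.41), np.float64(-0.02), np.float64(0.0), 0, 0, np.float64(-0.1), -1]
[np.float64(-0.41), np.float64(-0.03), np.float64(0.0), 0, 0, np.float64(-0.1), -1]
[np.float64(-0.41), np.float64(-0.03), np.float64(0.0), 0, 0, np.float64(-0.1), -1]
[np.float64(-0.41), np.float64(-0.04), np.float64(0.0), 0, 0, np.float64(-0.1), -1]
[np.float64(-0.41), np.float64(-0.04), np.float64(0.0), 0, 0, np.float64(-0.1), -1]
[np.float64(-0.41), np.float64(-0.04), np.float64(0.0), 0, 0, np.float64(-0.1), -1]
[np.float64(-0.41), np.float64(-0.05), np.float64(0.0), 0, 0, np.float64(-0.1), -1]
[np.float64(-0.41), np.float64(-0.05), np.float64(0.0), 0, 0, np.float64(-0.1), -1]
--
[np.float64(-0.41), np.float64(-0.06), np.float64(0.0),
[... 1085 characters left out ...]
.0, -1]
[np.float64(-0.65), np.float64(0.0), np.float64(0.0), 0, 0, 0.0, -1]
[np.float64(-0.65), np.float64(0.0), np.float64(0.0), 0, 0, 0.0, -1]
[np.float64(-0.65), np.float64(0.0), np.float64(0.0), 0, 0, 0.0, -1]
[np.float64(-0.65), np.float64(0.0), np.float64(0.0), 0, 0, 0.0, -1]
[np.float64(-0.65), np.float64(0.0), np.float64(0.0), 0, 0, 0.0, -1]
[np.float64(-0.65), np.float64(0.0), np.float64(0.0), 0, 0, 0.0, -1]
[np.float64(-0.65), np.float64(0.0), np.float64(0.0), 0, 0, 0.0, -1]
[np.float64(-0.65), np.float64(0.0), np.float64(0.0), 0, 0, 0.0, -1]
--
[np.float64(-0.65), np.float64(0.0), np.float64(0.0), 0, 0, 0.0, -1]
[np.float64(-0.65), np.float64(0.0), np.float64(0.0), 0, 0, 0.0, -1]
```

Request:
move_arm(
  plan=[
    [[-0.15,0,0,0,0,0,-1],[-0.3,0,0,0,0,-0.1,-1],[-0.4,-0.03,0,0,0,-0.1,-1],[-0.4,-0.03,0,0,0,-0.1,-1],[-0.4,-0.03,0,0,0,-0.1,-1],[-0.4,-0.04,0,0,0,-0.1,-1],[-0.4,-0.04,0,0,0,-0.1,-1],[-0.4,-0.04,0,0,0,-0.1,-1],[-0.4,-0.05,0,0,0,-0.1,-1],[-0.4,-0.05,0,0,0,-0.1,-1]],
  ],
)

```text
clock: 19.6
position: [0.4908, 0.2274, 0.0028]
tool_rot: [3.14, -0.002, 1.569]
force: [-0.4, 6.3, 6.3]
grip_width: 0.029
finger_force: 39.6
```

Request:
move_arm(
  plan=[
    [[-0.4,-0.06,0,0,0,-0.1,-1],[-0.4,-0.06,0,0,0,-0.1,-1],[-0.4,-0.07,0,0,0,-0.1,-1],[-0.4,-0.07,0,0,0,-0.1,-1],[-0.4,-0.08,0,0,0,-0.1,-1],[-0.4,-0.08,0,0,0,-0.1,-1],[-0.4,-0.08,0,0,0,-0.1,-1],[-0.4,-0.08,0,0,0,-0.1,-1],[-0.4,-0.09,0,0,0,-0.1,-1],[-0.3,-0.09,0,0,0,-0.1,-1]],
  ],
)

```text
clock: 20.6
position: [0.479, 0.1485, 0.0028]
tool_rot: [3.14, -0.001, 1.673]
force: [-0.5, 6.8, 7.4]
grip_width: 0.0288
finger_force: 39.8
```

```bash
python3 - <<'E'
from pl import *
st();plan([(477.4,120.2,3,98)],-1)
E
```

```text
20.6 [479.  148.5   2.8] [ 1.799e+02 -1.000e-01  9.590e+01] F [-0.5  6.8  7.4] w 28.8 ff 39.8
rows 2
--
[np.float64(-0.7), np.float64(-0.11), np.float64(-0.01), 0, 0, np.float64(-0.18), -1]
[np.float64(-0.7), np.float64(-0.13), np.float64(-0.01), 0, 0, np.float64(-0.18), -1]
```

Request:
move_arm(
  plan=[
    [[-0.3,-0.06,0,0,0,-0.1,-1],[-0.35,-0.06,0,0,0,-0.1,-1],[-0.35,-0.06,0,0,0,-0.1,-1],[-0.3,-0.06,0,0,0,-0.05,-1],[-0.1,0,0,0,0,0,-1],[0,0,0,0,0,0,-1],[0,0,0,0,0,0,-1],[0,0,0,0,0,0,-1],[0,0,0,0,0,0,-1],[0,0,0,0,0,0,-1]],
  ],
)

```text
clock: 21.6
position: [0.4775, 0.1198, 0.0028]
tool_rot: [3.14, -0.001, 1.709]
force: [-0.7, 1.9, 11.3]
grip_width: 0.0293
finger_force: 40.1
```

```bash
python3 - <<'E'
from pl import *
import pickle
st();w=snap('wrist','pics/w5.png');a=snap('scene','pics/s5.png');b=snap('side','pics/d5.png');pickle.dump((w,a,b),open('5.pkl','wb'))
th=np.radians(-82);ex=np.array([np.cos(th),np.sin(th)]);ey=np.array([-ex[1],ex[0]]);O=np.array([510.3,-114])
W=lambda x,y,z:(*((O+x*ex+y*ey)/1000),z/1000)
for n,p in dict(f_p=(-15,58,16),f_m=(-15,-58,16),r_p=(-175,58,16),r_m=(-175,-58,16),pin=(-34,88,46)).items(): print(n,*[proj(c,W(*p)).round() for c in(w,a,b)])
# montage: scene crop + side crop
A=cv2.resize(a['img'][170:310,170:430],(780,420),interpolation=cv2.INTER_CUBIC)
cv2.imwrite('pics/s5c.png',A[:,:,::-1])
E
```

```text
21.6 [477.5 119.8   2.8] [179.9  -0.   97.9] F [-0.7  1.9 11.3] w 29.3 ff 40.1
f_p [379. 458.] [282. 268.] [368. 257.]
f_m [256. 458.] [256. 241.] [334. 278.]
r_p [413. 352.] [337. 241.] [335. 222.]
r_m [221. 352.] [309. 218.] [302. 240.]
pin [420. 473.] [296. 262.] [373. 241.]
```

View pics/s5c.png

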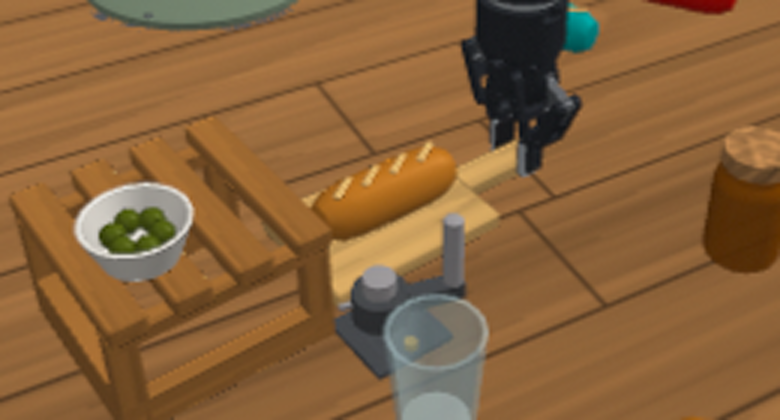

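The crop shows the loaf on the board, the board's rear +y corner where predicted (336,241), and the latch knob clear of the board's way. Push in.

Request:
move_arm(
  plan=[
    [[-0.15,0,0,0,0,0,-1],[-0.3,0,0,0,0,0,-1],[-0.4,0,0,0,0,0,-1],[-0.4,0,0,0,0,0,-1],[-0.4,0,0,0,0,0,-1],[-0.4,0,0,0,0,0,-1],[-0.4,0,0,0,0,0,-1],[-0.4,0,0,0,0,0,-1],[-0.3,0,0,0,0,0,-1],[-0.15,0,0,0,0,0,-1]],
  ],
)

```text
clock: 22.75
position: [0.4866, 0.0547, 0.0028]
tool_rot: [3.14, -0.001, 1.71]
force: [-1.3, 9.1, 10.9]
grip_width: 0.0289
finger_force: 40.2
```

```bash
python3 - <<'E'
from pl import *
st()
th=np.radians(-82);ex=np.array([np.cos(th),np.sin(th)]);ey=np.array([-ex[1],ex[0]]);O=np.array([510.3,-114])
p=observe()['position'][:2]*1000-O;print('stand',p@ex,p@ey,'board x',p@ex+141.5)
plan([(499.2,-35.2,3,98)],-1)
E
```

```text
22.75 [486.6  54.7   2.8] [ 1.799e+02 -1.000e-01  9.790e+01] F [-1.3  9.1 10.9] w 28.9 ff 40.2
stand -170.39020061435463 0.01990042146444131 board x -28.890200614354626
rows 5
--
[np.float64(-0.91), np.float64(0.0), np.float64(0.0), 0, 0, np.float64(0.0), -1]
[np.float64(-0.91), np.float64(0.0), np.float64(0.0), 0, 0, np.float64(0.0), -1]
[np.float64(-0.91), np.float64(0.0), np.float64(0.0), 0, 0, np.float64(0.0), -1]
[np.float64(-0.91), np.float64(0.0), np.float64(0.0), 0, 0, np.float64(0.0), -1]
[np.float64(-0.91), np.float64(0.0), np.float64(0.0), 0, 0, np.float64(0.0), -1]
```

Front is inside the bay with no side force. Continue.

Request:
move_arm(
  plan=[
    [[-0.2,0,0,0,0,0,-1],[-0.3,0,0,0,0,0,-1],[-0.4,0,0,0,0,0,-1],[-0.4,0,0,0,0,0,-1],[-0.4,0,0,0,0,0,-1],[-0.4,0,0,0,0,0,-1],[-0.4,0,0,0,0,0,-1],[-0.4,0,0,0,0,0,-1],[-0.3,0,0,0,0,0,-1],[-0.2,0,0,0,0,0,-1]],
  ],
)

```text
clock: 23.75
position: [0.4959, -0.0125, 0.0028]
tool_rot: [3.141, -0.001, 1.71]
force: [-1.9, 10.5, 12.6]
grip_width: 0.0289
finger_force: 40.4
```

Request:
move_arm(
  plan=[
    [[-0.2,0,0,0,0,0,-1],[-0.2,0,0,0,0,0,-1],[-0.15,0,0,0,0,0,-1],[-0.15,0,0,0,0,0,-1],[-0.1,0,0,0,0,0,-1],[0,0,0,0,0,0,-1],[0,0,0,0,0,0,-1],[0,0,0,0,0,0,-1],[0,0,0,0,0,0,-1],[0,0,0,0,0,0,-1]],
  ],
)

```text
clock: 24.75
position: [0.4981, -0.0283, 0.0028]
tool_rot: [3.14, -0.001, 1.71]
force: [-1.1, 6.7, 11.1]
grip_width: 0.0287
finger_force: 40.3
```

Request:
move_arm(
  plan=[
    [[-0.1,0,0,0,0,0,-1],[-0.1,0,0,0,0,0,-1],[-0.05,0,0,0,0,0,-1],[-0.05,0,0,0,0,0,-1],[0,0,0,0,0,0,-1],[0,0,0,0,0,0,-1],[0,0,0,0,0,0,-1],[0,0,0,0,0,0,-1],[0,0,0,0,0,0,-1],[0,0,0,0,0,0,-1]],
  ],
)

```text
clock: 25.75
position: [0.4989, -0.0339, 0.0028]
tool_rot: [3.141, -0.001, 1.71]
force: [-1.3, 8.6, 11.6]
grip_width: 0.0291
finger_force: 40.4
```

Request:
move_arm(
  plan=[
    [[-0.05,0,0,0,0,0,-1],[-0.05,0,0,0,0,0,-1],[0,0,0,0,0,0,-1],[0,0,0,0,0,0,-1],[0,0,0,0,0,0,-1],[0,0,0,0,0,0,-1],[0,0,0,0,0,0,-1],[0,0,0,0,0,0,-1],[0,0,0,0,0,0,-1],[0,0,0,0,0,0,-1]],
  ],
)

```text
clock: 26.75
position: [0.4989, -0.0342, 0.0028]
tool_rot: [3.141, -0.003, 1.712]
force: [-2.5, 18.5, 14.7]
grip_width: 0.0291
finger_force: 40.7
```

Request:
move_arm(
  plan=[
    [[-0.05,0,0,0,0,0,-1],[-0.05,0,0,0,0,0,-1],[0,0,0,0,0,0,-1],[0,0,0,0,0,0,-1],[0,0,0,0,0,0,-1],[0.1,0,0,0,0,0,-1],[0.1,0,0,0,0,0,-1],[0,0,0,0,0,0,-1],[0,0,0,0,0,0,-1],[0,0,0,0,0,0,-1]],
  ],
)

```text
clock: 27.75
position: [0.4989, -0.0341, 0.0028]
tool_rot: [3.141, -0.001, 1.71]
force: [-2.9, 7.2, 12.3]
grip_width: 0.0295
finger_force: 40.4
```

```bash
python3 - <<'E'
from pl import *
import pickle
st();a=snap('scene');b=snap('side')
th=np.radians(-82);ex=np.array([np.cos(th),np.sin(th)]);ey=np.array([-ex[1],ex[0]]);O=np.array([510.3,-114])
W=lambda x,y,z:(*((O+x*ex+y*ey)/1000),z/1000)
# look for wood/pale board on the table in front of the mouth, stand frame, per pixel at z=16
for n,c in(('scene',a),('side',b)):
    h=cv2.cvtColor(c['img'],cv2.COLOR_RGB2HSV)
    for y in(-45,-35,-25,25,35,45):
        print(n,y,[tuple(int(q) for q in h[tuple(proj(c,W(x,y,16)).round().astype(int)[::-1])]) for x in(-32,-26,-22,-18,-14,-8)])
E
```

```text
27.75 [498.9 -34.1   2.8] [ 1.799e+02 -1.000e-01  9.800e+01] F [-2.9  7.2 12.3] w 29.5 ff 40.4
scene -45 [(15, 177, 151), (15, 176, 164), (15, 174, 123), (15, 175, 96), (15, 186, 118), (18, 138, 215)]
scene -35 [(15, 173, 150), (15, 177, 163), (15, 174, 123), (15, 174, 97), (16, 192, 199), (16, 191, 211)]
scene -25 [(15, 175, 149), (15, 175, 163), (15, 176, 107), (15, 173, 96), (16, 190, 192), (16, 200, 198)]
scene 25 [(17, 143, 128), (15, 175, 102), (15, 172, 108), (15, 173, 112), (15, 174, 110), (15, 174, 94)]
scene 35 [(15, 154, 151), (15, 161, 136), (15, 168, 112), (15, 177, 104), (15, 175, 109), (15, 175, 111)]
scene 45 [(15, 155, 127), (15, 151, 135), (15, 153, 133), (15, 163, 117), (15, 173, 100), (15, 174, 110)]
side -45 [(14, 150, 155), (13, 151, 147), (14, 153, 108), (14, 147, 97), (13, 147, 109), (13, 152, 146)]
side -35 [(14, 145, 156), (13, 152, 146), (13, 156, 121), (14, 154, 91), (15, 146, 108), (15, 128, 165)]
side -25 [(14, 150, 156), (14, 152, 146), (14, 152, 119), (14, 148, 100), (15, 138, 118), (19, 113, 197)]
side 25 [(14, 148, 153), (14, 152, 148), (14, 155, 128), (13, 148, 98), (16, 146, 126), (17, 121, 198)]
side 35 [(14, 154, 149), (13, 148, 145), (14, 152, 114), (14, 158, 89), (14, 154, 134), (14, 159, 156)]
side 45 [(14, 157, 148), (13, 151, 145), (13, 151, 113), (14, 146, 98), (17, 121, 152), (18, 112, 195)]
```

Request:
move_arm(
  plan=[
    [[0,0,0,0,0,0,0],[0,0,0,0,0,0,0],[0,0,0,0,0,0,0],[0,0,-0.5,0,0,0,0],[0,0,-1,0,0,0,0],[0,0,-1,0,0,0,0],[0,0,-1,0,0,0,0],[0,0,-1,0,0,0,0],[0,0,-1,0,0,0,0],[0,0,-1,0,0,0,0]],
  ],
)

```text
clock: 28.85
position: [0.4983, -0.0352, 0.1336]
tool_rot: [3.141, -0.0, 1.709]
force: [0.9, 0.0, -0.1]
grip_width: 0.0425
finger_force: 0.0
```

```bash
python3 - <<'E'
from pl import *
import pickle
st();w=snap('wrist','pics/w6.png');pickle.dump(w,open('w6.pkl','wb'))
th=np.radians(-82);ex=np.array([np.cos(th),np.sin(th)]);ey=np.array([-ex[1],ex[0]]);O=np.array([510.3,-114])
W=lambda x,y,z:(*((O+x*ex+y*ey)/1000),z/1000)
h=cv2.cvtColor(w['img'],cv2.COLOR_RGB2HSV)
for y in(-50,-40,-30,30,40,50):
    print(y,proj(w,W(-18,y,16)).round(),[(x,*[int(q) for q in h[tuple(proj(w,W(x,y,16)).round().astype(int)[::-1])]]) for x in range(-40,-3,4)])
print('handle end scan',[(x,*[int(q) for q in h[tuple(proj(w,W(x,0,16)).round().astype(int)[::-1])]]) for x in range(-116,-92,3)])
print('edges y@x=-60',[(y,int(h[tuple(proj(w,W(-60,y,16)).round().astype(int)[::-1])][1])) for y in range(-24,25,3)])
plan([(600,-10.7,125,98),(600,-10.7,52.5,98)],0)
E
```

```text
28.85 [498.3 -35.2 133.6] [180.   -0.   97.9] F [ 0.9  0.  -0.1] w 42.5 ff 0.0
-50 [266. 253.] [(-40, 13, 131, 183), (-36, 13, 130, 180), (-32, 13, 131, 179), (-28, 12, 52, 147), (-24, 165, 3, 152), (-20, 165, 3, 151), (-16, 0, 2, 149), (-12, 0, 2, 139), (-8, 150, 5, 52), (-4, 150, 7, 35)]
-40 [276. 254.] [(-40, 13, 130, 165), (-36, 13, 130, 165), (-32, 13, 129, 162), (-28, 13, 129, 146), (-24, 14, 116, 86), (-20, 17, 114, 96), (-16, 16, 105, 90), (-12, 17, 115, 188), (-8, 16, 117, 177), (-4, 17, 114, 134)]
-30 [287. 254.] [(-40, 13, 130, 169), (-36, 13, 131, 169), (-32, 13, 132, 168), (-28, 13, 134, 168), (-24, 14, 125, 141), (-20, 16, 119, 190), (-16, 16, 114, 213), (-12, 16, 114, 213), (-8, 17, 115, 212), (-4, 16, 115, 213)]
30 [350. 254.] [(-40, 13, 130, 151), (-36, 13, 129, 152), (-32, 13, 128, 151), (-28, 13, 129, 150), (-24, 15, 124, 142), (-20, 17, 118, 188), (-16, 16, 113, 209), (-12, 16, 114, 210), (-8, 17, 114, 219), (-4, 17, 112, 226)]
40 [360. 254.] [(-40, 13, 131, 171), (-36, 13, 131, 170), (-32, 13, 129, 172), (-28, 13, 121, 116), (-24, 4, 55, 37), (-20, 15, 107, 62), 
[... 748 characters left out ...]
, 0, 0, np.float64(0.0), 0]
[np.float64(0.09), np.float64(0.86), np.float64(0.09), 0, 0, np.float64(0.0), 0]
[np.float64(0.09), np.float64(0.86), np.float64(0.09), 0, 0, np.float64(0.0), 0]
[np.float64(0.09), np.float64(0.86), np.float64(0.09), 0, 0, np.float64(0.0), 0]
[np.float64(0.09), np.float64(0.86), np.float64(0.09), 0, 0, np.float64(0.0), 0]
[np.float64(0.09), np.float64(0.86), np.float64(0.09), 0, 0, np.float64(0.0), 0]
[np.float64(0.0), np.float64(0.0), np.float64(0.91), 0, 0, 0.0, 0]
[np.float64(0.0), np.float64(0.0), np.float64(0.91), 0, 0, 0.0, 0]
[np.float64(0.0), np.float64(0.0), np.float64(0.91), 0, 0, 0.0, 0]
[np.float64(0.0), np.float64(0.0), np.float64(0.91), 0, 0, 0.0, 0]
```

Rear edge is square and 18–22 mm out, and the handle end is at about 103 mm: home. Now back to the knob.

Request:
move_arm(
  plan=[
    [[0.1,0.87,0.1,0,0,0,0],[0.1,0.87,0.1,0,0,0,0],[0.1,0.86,0.1,0,0,0,0],[0.1,0.86,0.1,0,0,0,0],[0.1,0.86,0.1,0,0,0,0],[0.05,0.86,0.1,0,0,0,0],[0,0,0.4,0,0,0,0],[0,0,0.4,0,0,0,0],[0,0,0,0,0,0,0],[0,0,0,0,0,0,0]],
  ],
)

```text
clock: 29.9
position: [0.5989, -0.0102, 0.1041]
tool_rot: [-3.141, 0.0, 1.709]
force: [0.2, 0.2, 0.7]
grip_width: 0.0425
finger_force: 0.0
```

```bash
python3 - <<'E'
from pl import *
st();w=snap('wrist','pics/w7.png')
h=cv2.cvtColor(w['img'],cv2.COLOR_RGB2HSV)
u=proj(w,(.600,-.0107,.084));print(u)
x,y=u.round().astype(int)
m=cv2.inRange(h,(0,0,110),(179,40,255));z=np.zeros_like(m);z[y-35:y+35,x-35:x+35]=m[y-35:y+35,x-35:x+35]
n,l,s,c=cv2.connectedComponentsWithStats(z)
for i in range(1,n):
    if s[i,4]>60: print(s[i],c[i],(onz(w,c[i],.084)*1000).round(1))
plan([(600,-10.7,52.5,98)],0)
E
```

```text
29.9 [598.9 -10.2 104.1] [-180.     0.    97.9] F [0.2 0.2 0.7] w 42.5 ff 0.0
[318.56403759 241.45058172]
[307 206  26  47 994] [320.0331992  229.56740443] [599.8  -3.1  84. ]
[285 262  29  14 337] [299.18694362 269.30267062] [591.  -31.2  84. ]
rows 3
--
[np.float64(-0.01), np.float64(0.01), np.float64(0.86), 0, 0, np.float64(-0.01), 0]
[np.float64(-0.01), np.float64(0.01), np.float64(0.86), 0, 0, np.float64(-0.01), 0]
[np.float64(-0.01), np.float64(0.01), np.float64(0.86), 0, 0, np.float64(-0.01), 0]
```

Request:
move_arm(
  plan=[
    [[0,0,0.85,0,0,0,0],[0,0,0.85,0,0,0,0],[0,0,0.85,0,0,0,0],[0,0,0,0,0,0,0],[0,0,0,0,0,0,-1],[0,0,0,0,0,0,-1],[0,0,0,0,0,0,-1],[0,0,0,0,0,0,-1],[0,0,0,0,0,0,-1],[0,0,0,0,0,0,-1]],
  ],
  grip_force=30,
)

```text
clock: 30.95
position: [0.6001, -0.01, 0.0542]
tool_rot: [3.14, 0.0, 1.709]
force: [-1.9, 0.5, 7.9]
grip_width: 0.0149
finger_force: 29.7
```

```bash
python3 - <<'E'
from pl import *
st();p0=observe()['position']*1000
pin=np.array([592.7,-68.1]);a=lambda t:(*(pin+58*np.array([np.cos(np.radians(98+t)),np.sin(np.radians(98+t))])),p0[2],98)
r=p0[:2]-pin;t0=np.degrees(np.arctan2(r[1],r[0]))-98;print(t0,np.hypot(*r),a(90))
plan([a(t) for t in np.linspace(t0,90,13)[1:]],-1)
E
```

```text
30.95 [600.1 -10.   54.2] [179.9   0.   97.9] F [-1.9  0.5  7.9] w 14.9 ff 29.7
-15.231703512103564 58.599936207084184 (np.float64(535.264452012989), np.float64(-76.17203985568379), np.float64(54.17762589233328), 98)
rows 12
--
[np.float64(0.05), np.float64(-0.44), np.float64(0.0), 0, 0, np.float64(-0.01), -1]
[np.float64(0.02), np.float64(-0.44), np.float64(0.0), 0, 0, 0.0, -1]
[np.float64(-0.05), np.float64(-0.44), np.float64(0.0), 0, 0, 0.0, -1]
[np.float64(-0.12), np.float64(-0.43), np.float64(0.0), 0, 0, 0.0, -1]
[np.float64(-0.18), np.float64(-0.4), np.float64(0.0), 0, 0, 0.0, -1]
[np.float64(-0.24), np.float64(-0.37), np.float64(0.0), 0, 0, 0.0, -1]
[np.float64(-0.3), np.float64(-0.33), np.float64(0.0), 0, 0, 0.0, -1]
[np.float64(-0.34), np.float64(-0.28), np.float64(0.0), 0, 0, 0.0, -1]
[np.float64(-0.38), np.float64(-0.23), np.float64(0.0), 0, 0, 0.0, -1]
[np.float64(-0.41), np.float64(-0.17), np.float64(0.0), 0, 0, 0.0, -1]
--
[np.float64(-0.43), np.float64(-0.1), np.float64(0.0), 0, 0, 0.0, -1]
[np.float64(-0.44), np.float64(-0.03), np.float64(0.0), 0, 0, 0.0, -1]
```

Request:
move_arm(
  plan=[
    [[0.05,-0.44,0,0,0,0,-1],[0.02,-0.44,0,0,0,0,-1],[-0.05,-0.44,0,0,0,0,-1],[-0.12,-0.43,0,0,0,0,-1],[-0.18,-0.4,0,0,0,0,-1],[-0.24,-0.37,0,0,0,0,-1],[-0.3,-0.33,0,0,0,0,-1],[-0.34,-0.28,0,0,0,0,-1],[-0.38,-0.23,0,0,0,0,-1],[-0.41,-0.17,0,0,0,0,-1]],
  ],
)

```text
clock: 31.95
position: [0.5359, -0.0577, 0.054]
tool_rot: [3.139, -0.0, 1.71]
force: [4.8, 3.1, 2.2]
grip_width: 0.0149
finger_force: 30.0
```

Request:
move_arm(
  plan=[
    [[-0.43,-0.1,0,0,0,0,-1],[-0.44,-0.03,0,0,0,0,-1],[0,0,0,0,0,0,-1],[0,0,0,0,0,0,-1],[0,0,0,0,0,0,-1],[0,0,0,0,0,0,-1],[0,0,0,0,0,0,-1],[0,0,0,0,0,0,-1],[0,0,0,0,0,0,-1],[0,0,0,0,0,0,-1]],
  ],
)

```text
clock: 32.95
position: [0.5344, -0.0762, 0.0539]
tool_rot: [-3.141, -0.0, 1.709]
force: [-6.0, -1.1, 10.6]
grip_width: 0.0148
finger_force: 30.9
```

```bash
python3 - <<'E'
from pl import *
st();p0=observe()['position']*1000
r=p0[:2]-[592.7,-68.1];print(np.degrees(np.arctan2(r[1],r[0]))%360-98,np.hypot(*r))
E
```

```text
32.95 [534.4 -76.2  53.9] [-180.    -0.    97.9] F [-6.  -1.1 10.6] w 14.8 ff 30.9
89.88168087752103 58.88870694515622
```

Request:
move_arm(
  plan=[
    [[0,0,0,0,0,0,0],[0,0,0,0,0,0,0],[0,0,0,0,0,0,0],[0,0,-0.5,0,0,0,0],[0,0,-1,0,0,0,0],[0,0,-1,0,0,0,0],[0,0,-1,0,0,0,0],[0.5,0,-1,0,0,0,0],[1,0,-1,0,0,0,0],[1,0,-1,0,0,0,0]],
  ],
)

```text
clock: 33.95
position: [0.5277, -0.026, 0.1846]
tool_rot: [3.141, 0.0, 1.708]
force: [0.4, 0.5, -0.0]
grip_width: 0.043
finger_force: 0.0
```

Request:
move_arm(
  plan=[
    [[1,0,-1,0,0,0,0],[0.5,0,-1,0,0,0,0],[0,0,0,0,0,0,0],[0,0,0,0,0,0,0],[0,0,0,0,0,0,0],[0,0,0,0,0,0,0],[0,0,0,0,0,0,0],[0,0,0,0,0,0,0],[0,0,0,0,0,0,0],[0,0,0,0,0,0,0]],
  ],
)

```text
clock: 34.95
position: [0.5238, 0.0033, 0.223]
tool_rot: [-3.141, 0.0, 1.709]
force: [-0.5, 0.4, 0.1]
grip_width: 0.0429
finger_force: 0.0
```

```bash
python3 - <<'E'
from pl import *
st();w=snap('wrist','pics/w8.png')
th=np.radians(-82);ex=np.array([np.cos(th),np.sin(th)]);ey=np.array([-ex[1],ex[0]]);O=np.array([510.3,-114])
W=lambda x,y,z:(*((O+x*ex+y*ey)/1000),z/1000)
S=lambda X:np.array([(X[:2]*1000-O)@ex,(X[:2]*1000-O)@ey]).round(1)
h=cv2.cvtColor(w['img'],cv2.COLOR_RGB2HSV);H=lambda p:[int(q) for q in h[tuple(proj(w,W(*p)).round().astype(int)[::-1])]]
def comps(m,p,r,z,mn):
    x,y=proj(w,W(*p)).round().astype(int);k=np.zeros_like(m);k[y-r:y+r,x-r:x+r]=m[y-r:y+r,x-r:x+r]
    n,l,s,c=cv2.connectedComponentsWithStats(k)
    for i in range(1,n):
        if s[i,4]>=mn: print('  ',s[i],c[i].round(1),S(onz(w,c[i],z/1000)))
br=cv2.inRange(h,(0,0,165),(179,45,255))
print('knob',proj(w,W(-34,30,84)));comps(br,(-34,30,84),20,84,30)
print('pin');comps(br,(-34,88,46),18,46,20)
print('stud',H((-34,128,8)));comps(cv2.inRange(h,(18,130,120),(32,255,255)),(-34,128,6),14,7,5)
print('rear edge y=-35',[(x,*H((x,-35,16))) for x in range(-30,-7,2)])
print('h end',[(x,H((x,0,16))[2]) for x in range(-112,-94,2)])
lo=cv2.inRange(h,(5,150,100),(14,255,255));print('loaf');comps(lo,(20,0,60),40,60,60)
E
```

```text
34.95 [523.8   3.3 223. ] [-180.     0.    97.9] F [-0.5  0.4  0.1] w 42.9 ff 0.0
knob [317.65705789 259.79291272]
   [311 248  14  12 124] [317.3 253.4] [-41.6  29.6]
pin
   [357 233  20  15 178] [367.1 239.4] [-38.8  86.9]
stud [20, 149, 226]
   [389 226   8   8  49] [392.7 229.3] [-33.5 126.6]
rear edge y=-35 [(-30, 13, 131, 161), (-28, 13, 129, 162), (-26, 13, 129, 162), (-24, 16, 106, 180), (-22, 17, 106, 190), (-20, 16, 117, 196), (-18, 15, 57, 166), (-16, 11, 13, 154), (-14, 0, 3, 151), (-12, 165, 3, 151), (-10, 150, 3, 151), (-8, 0, 3, 151)]
h end [(-112, 172), (-110, 173), (-108, 173), (-106, 169), (-104, 187), (-102, 209), (-100, 229), (-98, 229), (-96, 219)]
loaf
   [279 260  37  39 978] [297.4 277.9] [4.1 6.4]
   [297 317  19  12 131] [306.5 321.7] [71.8 15.6]
   [281 318  14   9  73] [287. 322.] [72.9 -9.3]
```

```bash
python3 - <<'E'
from pl import *
st();w=snap('wrist')
th=np.radians(-82);ex=np.array([np.cos(th),np.sin(th)]);ey=np.array([-ex[1],ex[0]]);O=np.array([510.3,-114])
W=lambda x,y,z:(*((O+x*ex+y*ey)/1000),z/1000)
S=lambda X:np.array([(X[:2]*1000-O)@ex,(X[:2]*1000-O)@ey]).round(1)
g=cv2.cvtColor(w['img'],cv2.COLOR_RGB2GRAY)
print(proj(w,W(-34,88,46)).round(),proj(w,W(-34,112,24)).round(),proj(w,W(-34,30,84)).round())
print('tail');print('     ',list(range(374,400)))
for r in range(222,250): print(r,*g[r,374:400])
print('knob')
for r in range(240,272): print(r,*g[r,306:330])
E
```

```text
35.0 [523.8   3.3 223.1] [-180.     0.    97.9] F [1.  0.2 0.9] w 42.7 ff 0.0
[368. 243.] [384. 235.] [318. 260.]
tail
      [374, 375, 376, 377, 378, 379, 380, 381, 382, 383, 384, 385, 386, 387, 388, 389, 390, 391, 392, 393, 394, 395, 396, 397, 398, 399]
222 72 65 63 67 77 85 87 85 84 85 86 84 84 85 85 86 85 85 85 85 85 85 85 84 88 106
223 79 75 69 64 72 81 86 84 85 85 86 85 85 85 84 85 85 87 87 88 85 87 85 86 88 106
224 84 85 75 70 69 77 83 84 85 86 84 86 85 86 84 86 86 94 96 95 92 86 84 84 88 105
225 85 88 85 77 69 72 80 85 84 84 84 83 85 85 85 87 96 110 116 117 112 96 86 84 87 106
226 87 86 86 84 78 75 79 86 85 85 86 87 87 85 87 94 114 129 142 149 143 124 94 86 89 112
227 86 87 87 86 83 81 79 83 86 84 85 85 85 86 86 92 115 144 163 173 173 158 113 89 89 111
228 86 86 86 87 86 82 82 80 83 84 84 84 85 85 84 92 134 167 179 183 183 177 155 98 89 113
229 86 85 85 86 86 85 80 78 84 84 84 84 84 85 88 107 160 180 185 186 185 181 169 112 97 112
230 89 85 86 86 84 83 82 81 79 82 85 85 85 87 91 118 175 184 185 186 185 183 172 117 101 115
231 92 84 85 87 83 85 85 82 73 82 86 84 85 85 91 117 1
[... 4187 characters left out ...]

265 121 120 123 135 165 189 197 197 199 201 200 197 194 192 188 181 180 183 187 190 194 195 197 197
266 124 123 121 120 136 171 191 199 200 201 200 196 194 193 189 181 180 183 187 191 195 195 197 197
267 127 126 123 115 112 133 179 198 200 200 200 197 193 193 187 181 179 184 187 192 194 195 196 196
268 130 130 128 121 108 111 171 195 199 200 200 197 194 192 187 182 179 184 186 192 194 195 196 198
269 139 136 130 123 115 107 142 181 197 200 200 196 194 191 188 181 178 183 188 190 194 195 196 197
270 142 139 132 125 118 109 119 165 195 200 201 198 195 192 187 181 180 183 187 191 194 195 196 198
271 144 140 134 129 122 113 110 145 181 199 200 197 194 192 188 182 179 183 187 192 194 195 197 197
```

Request:
move_arm(
  plan=[
    [[-1,0.2,0,0,0,0,0],[-1,0.2,0,0,0,0,0],[-1,0.2,0,0,0,0,0],[-1,0.2,0,0,0,0,0],[-1,0.2,0,0,0,0,0],[-1,0.2,0,0,0,0,0],[-1,0.2,0,0,0,0,0],[-0.9,0.1,0,0,0,0,0],[0,0,0,0,0,0,0],[0,0,0,0,0,0,0]],
  ],
)

```text
clock: 36.05
position: [0.5751, -0.1489, 0.2229]
tool_rot: [-3.141, -0.0, 1.709]
force: [-0.1, 0.6, -0.4]
grip_width: 0.0427
finger_force: 0.0
```

```bash
python3 - <<'E'
from pl import *
import pickle
st();w=snap('wrist','pics/w9.png');pickle.dump(w,open('w9.pkl','wb'))
th=np.radians(-82);ex=np.array([np.cos(th),np.sin(th)]);ey=np.array([-ex[1],ex[0]]);O=np.array([510.3,-114])
W=lambda x,y,z:(*((O+x*ex+y*ey)/1000),z/1000)
S=lambda X:np.array([(X[:2]*1000-O)@ex,(X[:2]*1000-O)@ey]).round(1)
print('cam',w['p'].round(3),S(w['p']))
h=cv2.cvtColor(w['img'],cv2.COLOR_RGB2HSV)
def comps(n,m,p,r,z,mn):
    x,y=proj(w,W(*p)).round().astype(int);print(n,x,y);k=np.zeros_like(m);k[y-r:y+r,x-r:x+r]=m[y-r:y+r,x-r:x+r]
    q,l,s,c=cv2.connectedComponentsWithStats(k)
    for i in range(1,q):
        if s[i,4]>=mn: print('  ',s[i],c[i].round(1),S(onz(w,c[i],z/1000)))
for t in(130,165): comps('knob',cv2.inRange(h,(0,0,t),(179,45,255)),(-34,30,84),20,84,30);comps('pin',cv2.inRange(h,(0,0,t),(179,45,255)),(-34,88,46),18,46,20)
comps('tail',cv2.inRange(h,(0,0,130),(179,60,255)),(-34,112,24),12,24,4)
comps('stud',cv2.inRange(h,(15,110,120),(34,255,255)),(-34,128,7),14,7,5)
# board rear edge and handle
H=lambda p:[int(q) for q in h[tuple(proj(w,W(*p)).round().astype(int)[::-1])]]
for y in(-35,-25,-20): print(y,[(x,*H((x,y,16))[1:]) for x in range(-30,-7,2)])
E
```

```text
36.05 [ 575.1 -148.9  222.9] [-180.    -0.    97.9] F [-0.1  0.6 -0.4] w 42.7 ff 0.0
cam [ 0.565 -0.071  0.365] [-35.3  60. ]
knob 284 102
   [277  88  16  16 204] [284.2  95.1] [-40.3  30. ]
pin 345 102
   [333  90  24  24 459] [344.5 101.9] [-33.7  87.1]
knob 284 102
   [277  88  15  14 172] [283.8  94.7] [-40.7  29.7]
pin 345 102
   [334  91  23  23 407] [344.6 102. ] [-33.7  87.2]
tail 365 102
   [353  94   4  17  52] [354.2 102. ] [-33.7  99.6]
   [364 103   8   5  30] [367.3 105.3] [-30.4 114.1]
stud 377 102
   [372  99   9   9  62] [375.7 102.5] [-33.8 126.6]
-35 [(-30, 129, 156), (-28, 130, 155), (-26, 131, 156), (-24, 130, 155), (-22, 130, 157), (-20, 131, 158), (-18, 123, 179), (-16, 115, 223), (-14, 111, 228), (-12, 112, 226), (-10, 109, 226), (-8, 112, 226)]
-25 [(-30, 130, 163), (-28, 133, 161), (-26, 131, 162), (-24, 131, 162), (-22, 128, 161), (-20, 130, 161), (-18, 127, 167), (-16, 114, 217), (-14, 111, 225), (-12, 112, 226), (-10, 112, 226), (-8, 111, 228)]
-20 [(-30, 129, 158), (-28, 130, 157), (-26, 131, 156), (-24, 129, 156), (-22, 131, 156), (-20, 130, 155), (-18, 125, 172), (-16, 113, 223), (-14, 112, 226), (-12, 112, 226), (-10, 111, 226), (-8, 112, 225)]
```

The overhead view gives the board edge at −18 mm (home). The latch is at about 83.3° (tail and knob agree), so it needs 6.7° more. Regrip and turn the tool with it.

```bash
python3 - <<'E'
from pl import *
plan([(534.7,-69.4,200,91.3,5),(534.7,-69.4,54,91.3)],0)
pin=np.array([592.7,-68.1]);a=lambda t:(*(pin+58*np.array([np.cos(np.radians(98+t)),np.sin(np.radians(98+t))])),54,8+t)
print('turn');plan([a(t) for t in np.linspace(83.3,90,5)[1:]],-1,start=a(83.3))
E
```

```text
rows 13
--
[np.float64(0.84), np.float64(-0.29), np.float64(0.23), 0, 0, np.float64(0.22), 0]
[np.float64(0.83), np.float64(-0.31), np.float64(0.23), 0, 0, np.float64(0.22), 0]
[np.float64(0.82), np.float64(-0.33), np.float64(0.23), 0, 0, np.float64(0.22), 0]
[np.float64(0.82), np.float64(-0.35), np.float64(0.23), 0, 0, np.float64(0.22), 0]
[np.float64(0.81), np.float64(-0.37), np.float64(0.23), 0, 0, np.float64(0.22), 0]
[np.float64(0.0), np.float64(0.0), np.float64(0.91), 0, 0, 0.0, 0]
[np.float64(0.0), np.float64(0.0), np.float64(0.91), 0, 0, 0.0, 0]
[np.float64(0.0), np.float64(0.0), np.float64(0.91), 0, 0, 0.0, 0]
[np.float64(0.0), np.float64(0.0), np.float64(0.91), 0, 0, 0.0, 0]
[np.float64(0.0), np.float64(0.0), np.float64(0.91), 0, 0, 0.0, 0]
--
[np.float64(0.0), np.float64(0.0), np.float64(0.91), 0, 0, 0.0, 0]
[np.float64(0.0), np.float64(0.0), np.float64(0.91), 0, 0, 0.0, 0]
[np.float64(0.0), np.float64(0.0), np.float64(0.91), 0, 0, 0.0, 0]
turn
rows 4
--
[np.float64(-0.08), np.float64(0.0), np.float64(0.0), 0, 0, np.float64(-0.28), -1]
[np.float64(-0.08), np.float64(0.0), np.float64(0.0), 0, 0, np.float64(-0.28), -1]
[np.float64(-0.08), np.float64(0.0), np.float64(0.0), 0, 0, np.float64(-0.28), -1]
[np.float64(-0.08), np.float64(0.0), np.float64(0.0), 0, 0, np.float64(-0.28), -1]
```

Request:
move_arm(
  plan=[
    [[0.84,-0.3,0.2,0,0,0.22,0],[0.83,-0.31,0.2,0,0,0.22,0],[0.82,-0.33,0.2,0,0,0.22,0],[0.82,-0.35,0.2,0,0,0.22,0],[0.81,-0.37,0.2,0,0,0.22,0],[0,0,1,0,0,0,0],[0,0,1,0,0,0,0],[0,0,1,0,0,0,0],[0,0,1,0,0,0,0],[0,0,0.9,0,0,0,0]],
  ],
)

```text
clock: 37.1
position: [0.5344, -0.0688, 0.1043]
tool_rot: [-3.141, -0.0, 1.595]
force: [0.8, -0.0, 0.1]
grip_width: 0.0424
finger_force: 0.0
```

```bash
python3 - <<'E'
from pl import *
st();plan([(534.7,-69.4,54,91.3,3)],0)
E
```

```text
37.1 [534.4 -68.8 104.3] [-180.    -0.    91.4] F [ 0.8 -0.   0.1] w 42.4 ff 0.0
rows 3
--
[np.float64(-0.01), np.float64(0.01), np.float64(0.84), 0, 0, np.float64(0.01), 0]
[np.float64(-0.01), np.float64(0.01), np.float64(0.84), 0, 0, np.float64(0.01), 0]
[np.float64(-0.01), np.float64(0.01), np.float64(0.84), 0, 0, np.float64(0.01), 0]
```

Request:
move_arm(
  plan=[
    [[0,0,0.85,0,0,0,0],[0,0,0.85,0,0,0,0],[0,0,0.8,0,0,0,0],[0,0,0,0,0,0,-1],[0,0,0,0,0,0,-1],[0,0,0,0,0,0,-1],[0,0,0,0,0,0,-1],[0,0,0,0,0,0,-1],[0,0,0,0,0,0,-1],[0,0,0,0,0,0,-1]],
  ],
  grip_force=40,
)

```text
clock: 38.1
position: [0.5335, -0.0694, 0.0555]
tool_rot: [-3.14, -0.001, 1.594]
force: [-5.1, 1.0, -6.2]
grip_width: 0.0143
finger_force: 39.2
```

Request:
move_arm(
  plan=[
    [[-0.08,0,0,0,0,-0.28,-1],[-0.09,0,0,0,0,-0.28,-1],[-0.09,0,0,0,0,-0.28,-1],[-0.09,0,0,0,0,-0.28,-1],[0,0,0,0,0,0,-1],[0,0,0,0,0,0,-1],[0,0,0,0,0,0,-1],[0,0,0,0,0,0,-1],[0,0,0,0,0,0,-1],[0,0,0,0,0,0,-1]],
  ],
)

```text
clock: 39.1
position: [0.5342, -0.0767, 0.0555]
tool_rot: [-3.14, -0.0, 1.711]
force: [-5.8, -0.2, -5.7]
grip_width: 0.0146
finger_force: 39.4
```

Request:
move_arm(
  plan=[
    [[0,0,0,0,0,0,0],[0,0,0,0,0,0,0],[0,0,0,0,0,0,0],[0,0,-0.5,0,0,0,0],[0,0,-1,0,0,0,0],[0,0,-1,0,0,0,0],[0,0,-1,0,0,0,0],[0,0,-1,0,0,0,0],[0,0,-1,0,0,0,0],[0,0,-1,0,0,0,0]],
  ],
)

```text
clock: 40.1
position: [0.5351, -0.077, 0.1869]
tool_rot: [3.141, 0.0, 1.711]
force: [0.4, 0.6, 0.3]
grip_width: 0.0426
finger_force: 0.0
```

```bash
python3 - <<'E'
from pl import *
st();plan([(575.1,-148.9,223,98)],0)
E
```

```text
40.1 [535.1 -77.  186.9] [180.   0.  98.] F [0.4 0.6 0.3] w 42.6 ff 0.0
rows 4
--
[np.float64(-0.96), np.float64(0.37), np.float64(-0.45), 0, 0, np.float64(0.0), 0]
[np.float64(-0.96), np.float64(0.37), np.float64(-0.45), 0, 0, np.float64(0.0), 0]
[np.float64(-0.96), np.float64(0.37), np.float64(-0.45), 0, 0, np.float64(0.0), 0]
[np.float64(-0.96), np.float64(0.37), np.float64(-0.45), 0, 0, np.float64(0.0), 0]
```

Request:
move_arm(
  plan=[
    [[-0.8,0.3,-0.9,0,0,0,0],[-0.8,0.3,-0.9,0,0,0,0],[-0.8,0.3,0,0,0,0,0],[-0.8,0.3,0,0,0,0,0],[-0.65,0.3,0,0,0,0,0],[0,0,0,0,0,0,0],[0,0,0,0,0,0,0],[0,0,0,0,0,0,0],[0,0,0,0,0,0,0],[0,0,0,0,0,0,0]],
  ],
)

```text
clock: 41.1
position: [0.5755, -0.1486, 0.2211]
tool_rot: [-3.142, -0.0, 1.712]
force: [0.3, -0.1, 0.0]
grip_width: 0.0432
finger_force: 0.0
```

```bash
python3 - <<'E'
from pl import *
st();w=snap('wrist','pics/w10.png');a=snap('scene');b=snap('side')
th=np.radians(-82);ex=np.array([np.cos(th),np.sin(th)]);ey=np.array([-ex[1],ex[0]]);O=np.array([510.3,-114])
W=lambda x,y,z:(*((O+x*ex+y*ey)/1000),z/1000)
S=lambda X:np.array([(X[:2]*1000-O)@ex,(X[:2]*1000-O)@ey]).round(1)
h=cv2.cvtColor(w['img'],cv2.COLOR_RGB2HSV)
def comps(n,m,p,r,z,mn):
    x,y=proj(w,W(*p)).round().astype(int);print(n,x,y);k=np.zeros_like(m);k[max(0,y-r):y+r,x-r:x+r]=m[max(0,y-r):y+r,x-r:x+r]
    q,l,s,c=cv2.connectedComponentsWithStats(k)
    for i in range(1,q):
        if s[i,4]>=mn: print('  ',s[i],c[i].round(1),S(onz(w,c[i],z/1000)))
g=cv2.inRange(h,(0,0,130),(179,60,255))
comps('knob',g,(-34,30,84),20,84,30);comps('pin',g,(-34,88,46),18,46,20);comps('tail',g,(-34,112,24),12,24,4)
comps('stud',cv2.inRange(h,(15,110,120),(34,255,255)),(-34,128,7),14,7,5)
H=lambda p:[int(q) for q in h[tuple(proj(w,W(*p)).round().astype(int)[::-1])]]
for y in(-35,-20): print(y,[(x,H((x,y,16))[2]) for x in range(-26,-9,2)])
comps('loaf',cv2.inRange(h,(5,150,100),(14,255,255)),(20,0,60),60,64,60)
# jar, tumbler, olives unchanged vs the first frames
for n,c,f in(('scene',a,'pics/scene0.png'),('side',b,'pics/side0.png')):
    d=np.abs(c['img'][:,:,::-1].astype(int)-cv2.imread(f)).max(2)
    for k,X in(('jar',(.661,.226,.05)),('tumbler',(.697,-.077,.05)),('olives',W(125,15,120))):
        u,v=proj(c,X).astype(int);print(n,k,u,v,(d[v-12:v+12,u-10:u+10]>40).mean().round(3))
E
```

```text
41.1 [ 575.5 -148.6  221.1] [-180.    -0.    98.1] F [ 0.3 -0.1  0. ] w 43.2 ff 0.0
knob 284 102
   [276  95  17  17 219] [283.5 103. ] [-33.3  29.7]
pin 345 102
   [333  91  24  24 460] [344.4 102.3] [-33.7  87.1]
tail 365 102
   [353  94   4  17  51] [354.2 102.1] [-34.   99.6]
   [364 101   8   4  32] [367.5 102.5] [-34.  114.2]
stud 377 103
   [372  99   9   9  66] [375.8 103.1] [-33.6 126.7]
-35 [(-26, 156), (-24, 156), (-22, 155), (-20, 156), (-18, 176), (-16, 223), (-14, 229), (-12, 228), (-10, 228)]
-20 [(-26, 156), (-24, 155), (-22, 156), (-20, 156), (-18, 168), (-16, 222), (-14, 226), (-12, 225), (-10, 226)]
loaf 258 157
   [247 131  37  14 360] [264.9 138.2] [0.8 8.7]
   [245 175  21  22 272] [253.  185.9] [49.3 -5.6]
   [262 174  27  22 389] [277.  183.4] [46.7 19.3]
scene jar 420 237 0.0
scene tumbler 314 294 0.0
scene olives 207 248 0.0
side jar 344 168 0.0
side tumbler 406 229 0.021
side olives 392 279 0.096
```

Latch at 90°, with the tail on the stud. The board's edge is at −18 mm, the loaf is on it, and the other items haven't moved. Handing in.

```bash
python3 -c "
from h import *
print(job_done())"
```

```text
the job is handed in; nothing more can be done
None
```

I handed the job in at about 41 s: the loaf lies on the board, the board is fully home against the back stop, the latch is back at its locked mark (within about half a degree), and the jar, tumbler and olives were left where they were.

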